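# Cull the faulty bud vases and crate the sound ones

## Robot

A 7-joint arm with a two-finger parallel gripper is mounted at the origin on the work surface. World frame = base frame: x ahead of the robot, y to its left, z up, the work surface at z = 0. Lengths are in m, angles in degrees, forces in N, time in s.
With the tool pointing down it reaches from about 0.425 to 0.925 m from the base axis. Payload 6.8 kg.
Tool frame: the origin (TCP) lies between the finger pads; the fingertips stand 14 mm ahead of it and the grasp point (between the pads) lies 5 mm behind it (robot.finger_overhang is the distance from the TCP to the fingertips, in m); z points along the fingers, y is the direction in which the jaws open and shut (so a half turn about z gives the same grasp; the last joint's range is limited). The gripper opens to 88 mm and grips with 3 to 60 N. Pads are 20 mm wide; open, the fingers measure 115 mm over their backs; the gripper's body (75 mm by 178 mm) begins 61 mm behind the grasp point.
Start: joints at [62.676, 27.33, 1.283, 89.118, -0.659, 63.558, -4.761], TCP at [0.243, -0.63, 0.237] pointing down, gripper open.
Joint ranges: [-169.35, 169.35], [-19.33, 120.38], [-80.79, 83.38], [13.8, 139.57], [-78.32, 258.32], [9.67, 109.79], [-169.56, 169.56]. Speed limits (degrees/s): [136.94, 136.94, 180, 180, 180, 180, 180].

## Interface

Orientations are given as [roll, pitch, yaw] about the fixed x, y, z axes, in that order (R = Rz(yaw) Ry(pitch) Rx(roll)).
In Python, from rig import robot gives the robot as it stands. The module is installed in compiled form; this text tells all that it offers.
- The arm moves only by the tool send_rows, never from a script. Its argument "rows" is a list of rows, each an object with "delta_pos": the shift along the tool's x, y, z in units of 30 mm (1.0 is 30 mm), a list of three; "angular": the turn, a rotation vector about the tool's x, y, z in units of 5 degrees (1.0 is 5 degrees), a list of three. A call has 1 to 20 rows; each row is the pose to reach, as a shift and turn from the pose commanded when the call began, along the tool's axes at that moment; what a row does not reach only later rows make up. A row lasts 1/10 s, in which the tool goes at most 50 mm and 8.59 degrees, less where a joint would pass 70% of its speed; a pose out of reach is approached as far as the arm can. A call with a gripper value outside its range is refused whole. "jaw" is the finger opening in mm, from 0 to 87.8, set as the call begins (left out, the last holds). The fingers move at their own pace and stop on an object; "force" is the grip in N (left out, the last holds). Time passes only in rows, so rows that repeat a pose let the fingers close. It gives the time, the measured TCP pose, the force and the opening at its end, in the units of the state.
- robot.read_state(): the state, without advancing time (a new reading comes with each control period).
- robot.camera(name): name is "scene" or "top" or "wrist"; returns the picture (480x640x3 uint8, blue, green, red); there is no depth.
- robot.get_calibration(name): a dict with "vertical_fov" (degrees; the focal length in pixels is half the picture's height over the tangent of half this angle, whatever the lens; pixels are square), "cx", "cy" (the principal point, pixels), "k1" (the pictures are not rectified: a ray, as slopes to the right and down, at radius r is drawn at 1 + k1 r^2 times it, then the intrinsics apply), "extrinsics" (4x4, takes a point from world to camera coordinates); the wrist camera has in their place "mount" (4x4, takes a point from camera to tool coordinates, whose origin is the TCP and whose axes are the flange's). Camera axes: x right, y up, looking along -z (the intrinsics and any distortion apply to the point x, -y, -z); pixel columns grow to the right and rows downward; lengths in m; the calibration is good to about 2 mm. A picture is of the moment at which its call begins: read the wrist's pose just before it. get_calibration takes no time and is no camera call.
- robot.sign_off(): hands the job in, once; it reports no verdict.
Trained networks look in the newest picture that a camera, given by its name, has taken for a name from the list of things; names that differ only in an ending like _2 or _b are one class to them, and where a whole thing is asked for, a point or a joint stands for the part that bears it (a point fixed in the world has none). Each returns a list of dicts, best first, with "confidence" (0 to 1); they miss things now and then, are a little off and sometimes report something else, mostly with a low value. They report only what shows in the picture. A call takes as long as a camera call. They do not tell look-alikes from the thing itself.
- robot.recognise(camera, name): "at" ([x, y, z] in m, in world coordinates, good to about 4 mm: the middle of the surface that is visible of it).
- robot.outline_of(camera, name): "mask" (480x640 bool, what is visible of it).
- robot.spot_point(camera, name): "at" ([x, y, z] in m, in world coordinates, good to about 4 mm: a listed point, or the origin of a listed thing).
The state is a dict: "time": time; "qpos": joint angles; "qd": joint speeds; "joint_torque": joint torques, N m; "ee_pos": TCP position; "orientation": TCP orientation; "ft_force": force on the tool from outside, world axes, zero at the start; "moment": the same for the moment, N m; "gripper_width": finger opening in m.
Only numpy, scipy, OpenCV 4.12 (cv2) and the standard library are available. Lean on these libraries where they do the work, as an engineer would, in place of code of your own. Each camera call takes 0.05 s, during which the arm holds its last target.

## Task

Look over the batch of fired bud vases on the bench: put every faulty one (neck snapped short, crooked neck, or squat body) in the grey waste tray, and pack every sound one standing upright on the floor of the wooden crate (it holds six, three by two), close enough that they all fit. Clay breaks, so set each vase down, don't drop it, and leave the bowl, jar and brush where they are.

Things in the scene. Friction and masses are not known exactly. Their poses are not given: they have to be found in the camera images.
- vase_1: fired-clay bud vase, plain terracotta. Origin: centre of the underside; z up along the vase. Drum body 64 mm dia., then a conical shoulder 17 mm high, then a slim round neck 26 mm dia. with a dark mouth. A sound vase: body to z = 55, shoulder to z = 72, straight upright neck to z = 112 mm. 0.25 kg.
- vase_2: fired-clay bud vase, plain terracotta. Origin: centre of the underside; z up along the vase. Drum body 64 mm dia., then a conical shoulder 17 mm high, then a slim round neck 26 mm dia. with a dark mouth. A sound vase: body to z = 55, shoulder to z = 72, straight upright neck to z = 112 mm. 0.25 kg.
- vase_3: fired-clay bud vase, plain terracotta. Origin: centre of the underside; z up along the vase. Drum body 64 mm dia., then a conical shoulder 17 mm high, then a slim round neck 26 mm dia. with a dark mouth. A sound vase: body to z = 55, shoulder to z = 72, straight upright neck to z = 112 mm. 0.25 kg.
- vase_4: fired-clay bud vase, plain terracotta. Origin: centre of the underside; z up along the vase. Drum body 64 mm dia., then a conical shoulder 17 mm high, then a slim round neck 26 mm dia. with a dark mouth. A sound vase: body to z = 55, shoulder to z = 72, straight upright neck to z = 112 mm. 0.25 kg.
- vase_5: fired-clay bud vase, plain terracotta. Origin: centre of the underside; z up along the vase. Drum body 64 mm dia., then a conical shoulder 17 mm high, then a slim round neck 26 mm dia. with a dark mouth. A sound vase: body to z = 55, shoulder to z = 72, straight upright neck to z = 112 mm. 0.25 kg.
- vase_6: fired-clay bud vase, plain terracotta. Origin: centre of the underside; z up along the vase. Drum body 64 mm dia., then a conical shoulder 17 mm high, then a slim round neck 26 mm dia. with a dark mouth. A sound vase: body to z = 55, shoulder to z = 72, straight upright neck to z = 112 mm. 0.25 kg.
- vase_snapped: fired-clay bud vase, plain terracotta. Origin: centre of the underside; z up along the vase. Drum body 64 mm dia., then a conical shoulder 17 mm high, then a slim round neck 26 mm dia. with a dark mouth. FAULTY, neck broken off short: body to z = 55, shoulder to z = 72, only an 18 mm stump of neck, to z = 90 mm.
- vase_crooked: fired-clay bud vase, plain terracotta. Origin: centre of the underside; z up along the vase. Drum body 64 mm dia., then a conical shoulder 17 mm high, then a slim round neck 26 mm dia. with a dark mouth. FAULTY, crooked neck: body to z = 55, shoulder to z = 72, then a 40 mm neck that leans 22 degrees (0.38 rad) towards the vase's own +x, from (0, 0, 72) to about (15, 0, 109) mm.
- vase_squat: fired-clay bud vase, plain terracotta. Origin: centre of the underside; z up along the vase. Drum body 64 mm dia., then a conical shoulder 17 mm high, then a slim round neck 26 mm dia. with a dark mouth. FAULTY, too squat, the drum only to z = 31, shoulder to z = 48, straight neck to z = 88 mm.
- crate: open dark wooden packing crate, fixed to the table. Origin: centre of the underside. Inside 210 mm along its x by 142 mm along its y, floor 6 mm thick, walls 8 mm thick and 50 mm tall: it takes six vases upright, 3 along x by 2 along y, at about 70 mm pitch with some 6 mm of play each; in a full crate the necks stand 44 mm apart, so open the fingers only part way (about 45 mm) there.
- waste_tray: open shallow grey plastic tray for waste, fixed to the table. Origin: centre of the underside. Outside 240 mm along its x by 170 mm along its y, walls and floor 5 mm thick, 40 mm tall.
- bowl: bystander: white ceramic bowl, 110 mm dia., 45 mm tall, beyond the batch. Origin: centre of the underside.
- jar: bystander: closed terracotta jar with black cap, 60 mm dia., 75 mm tall, beyond the batch. Origin: centre of the underside.
- brush: bystander: hand brush about 180 mm long lying flat beyond the batch. Origin: underside, on its long x axis.
Things that resemble listed ones, but are neither listed nor needed, are in the scene too. Leave any blue or white look-alike of the vase_squat alone.

How it is judged:
By the outcome, as a careful person would: the job done as asked, in the order asked, and still so for the second after the job is handed in, with the robot touching nothing.
Of vase_1, vase_2, vase_3, vase_4, vase_5, vase_6 only 4 to 6 are there at a start; the rules pass over those that are not, and their reading is None.
Of vase_snapped, vase_crooked, vase_squat only 2 to 3 are there at a start; the rules pass over those that are not, and their reading is None.
At some moment in a run one of vase_1, vase_2, vase_3, vase_4, vase_5, vase_6, vase_snapped, vase_crooked, vase_squat may be knocked a few centimetres aside while the robot is not near it.
It also fails if it takes over 210 s, if anything falls off the work surface, if the arm or the gripper's body presses on something with over 40 N, if the wrist force passes 120 N, or if a joint passes its speed limit or range.

## Working session

There is one attempt and no reset: what is moved stays moved. The work goes in short steps, Python scripts to look and compute and a tool call to move; the robot and the scene stay as the last step left them, time stands still between calls to the robot, and variables do not carry over. Pictures are saved under pics/ and viewed, and the job is handed in when it is done.

Besides the shell and the picture viewer there is one more tool, called after "Call:" by a JSON object that holds its "api" and its "payload". send_rows: Moves the arm, as the interface text tells. Its arguments: {"type":"object","properties":{"rows":{"type":"array","items":{"type":"object","properties":{"delta_pos":{"type":"array","items":{"type":"number"}},"angular":{"type":"array","items":{"type":"number"}}}}},"jaw":{"type":"number"},"force":{"type":"number"}},"required":["rows"]}

```bash
mkdir -p pics; ls; cat > h.py <<'E'
from rig import robot
import numpy as np, cv2
from scipy.spatial.transform import Rotation as R
def toolT(s=None):
    s=s or robot.read_state()
    T=np.eye(4);T[:3,:3]=R.from_euler('xyz',s['orientation'],degrees=True).as_matrix();T[:3,3]=s['ee_pos'];return T
def camT(name,s=None):
    c=robot.get_calibration(name)
    if 'extrinsics' in c: return c,np.array(c['extrinsics'])
    return c,np.linalg.inv(toolT(s)@np.array(c['mount']))
def proj(P,c,E):
    P=np.atleast_2d(P);q=P@E[:3,:3].T+E[:3,3]
    x=q[:,0]/-q[:,2];y=-q[:,1]/-q[:,2];r2=x*x+y*y;d=1+c['k1']*r2
    f=240/np.tan(np.radians(c['vertical_fov']/2))
    return np.c_[c['cx']+f*x*d,c['cy']+f*y*d]
def ray(px,c,E):
    f=240/np.tan(np.radians(c['vertical_fov']/2))
    px=np.atleast_2d(np.array(px,float));xd=(px-[c['cx'],c['cy']])/f;u=xd.copy()
    for _ in range(20): u=xd/(1+c['k1']*(u**2).sum(1,keepdims=True))
    d=np.c_[u[:,0],-u[:,1],-np.ones(len(u))]
    Rm=E[:3,:3];o=-Rm.T@E[:3,3];return o,d@Rm
def atz(px,z,c,E):
    o,d=ray(px,c,E);return o+d*((z-o[2])/d[:,2])[:,None]
E
cat > a.py <<'E'
from h import *
s=robot.read_state();print(s)
for n in('scene','top','wrist'):
    im=robot.camera(n);cv2.imwrite(f'pics/{n}0.png',im);print(n,robot.get_calibration(n))
E
python3 a.py
```

```text
pics
{'time': 0.0, 'qpos': array([62.67544121, 27.3760395 ,  1.28036206, 89.17646922, -0.65870211,
       63.55678003, -4.76081861]), 'qd': array([-0.0193862 ,  0.07957805, -0.02378494,  0.01358174, -0.03703746,
       -0.04505387,  0.03079109]), 'joint_torque': array([-8.75091428e-05, -5.82856357e+01,  1.53486338e+00, -2.72614306e+01,
       -5.42406959e-02,  1.70749653e-02,  1.68270144e-04]), 'ee_pos': array([ 0.24311921, -0.62909657,  0.23569255]), 'orientation': array([-1.79898370e+02,  7.90977855e-03,  2.11323499e+01]), 'ft_force': array([0.33937454, 0.71963243, 1.2716319 ]), 'moment': array([-0.03053404, -0.00718223,  0.05873481]), 'gripper_width': 0.08807706841926347}
scene {'vertical_fov': 56.00853278063646, 'cx': 314.7094695002186, 'cy': 246.65491739322044, 'k1': -0.05169877303680921, 'extrinsics': array([[ 0.81369616,  0.58126309,  0.00563789, -0.48072973],
       [-0.46344219,  0.64284593,  0.6098938 ,  0.23190055],
       [ 0.35088445, -0.49888108,  0.7924631 , -1.11830895],
       [ 0.        ,  0.        ,  0.        ,  1.        ]])}
top {'vertical_fov': 45.270334885653845, 'cx': 322.6013770570587, 'cy': 239.55372940184878, 'k1': -0.0797949968193069, 'extrinsics': array([[-0.0238952 , -0.9996868 ,  0.00743727,  0.0634126 ],
       [ 0.99677876, -0.02325466,  0.07675491, -0.58495253],
       [-0.07655792,  0.00924739,  0.99702225, -1.35521201],
       [ 0.        ,  0.        ,  0.        ,  1.        ]])}
wrist {'vertical_fov': 70.96585454036456, 'cx': 319.56624471828775, 'cy': 246.2325399919005, 'k1': -0.035466843979514495, 'mount': array([[-9.84342640e-04,  9.64840417e-01,  2.62834549e-01,
         7.19948083e-02],
       [ 9.99999489e-01,  1.01056201e-03,  3.54255631e-05,
        -1.63143514e-03],
       [-2.31430595e-04,  2.62834449e-01, -9.64840919e-01,
        -1.48371992e-01],
       [ 0.00000000e+00,  0.00000000e+00,  0.00000000e+00,
         1.00000000e+00]])}
```

View pics/top0.png

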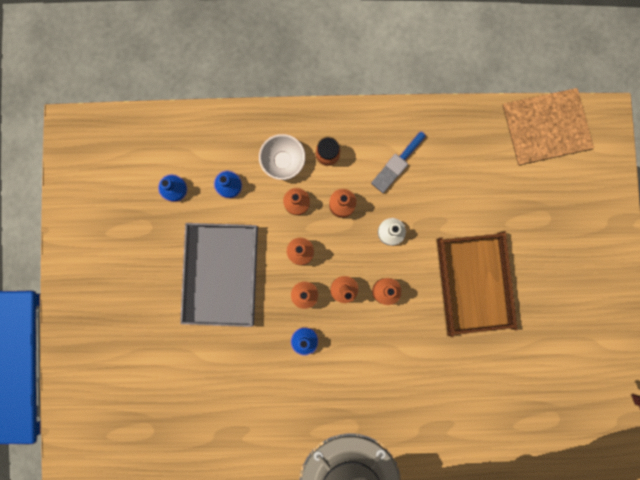

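View pics/scene0.png

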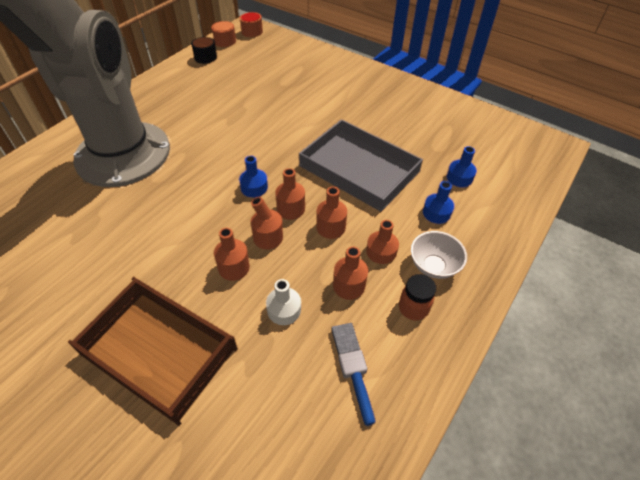

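View pics/wrist0.png

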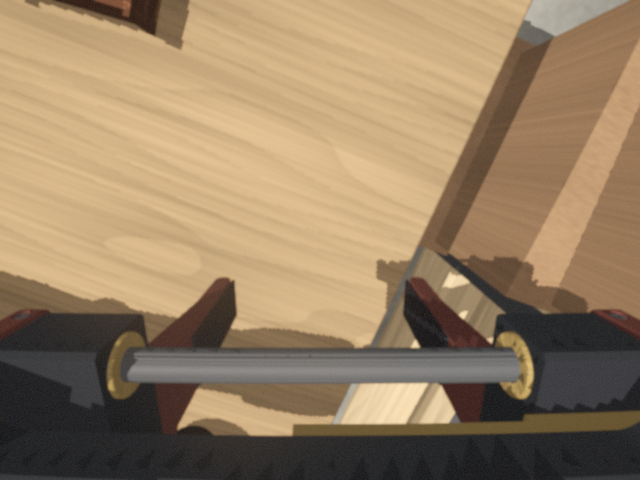

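```bash
cat > b.py <<'E'
from h import *
a=cv2.imread('pics/scene0.png');b=cv2.imread('pics/top0.png')
A=cv2.resize(a[140:320,200:420],None,fx=3,fy=3,interpolation=cv2.INTER_CUBIC)
B=cv2.resize(b[175:365,255:415],None,fx=3,fy=3,interpolation=cv2.INTER_CUBIC)
cv2.imwrite('pics/s0c.png',A);cv2.imwrite('pics/t0c.png',B)
E
python3 b.py
```

```text
(no output)
```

View pics/s0c.png

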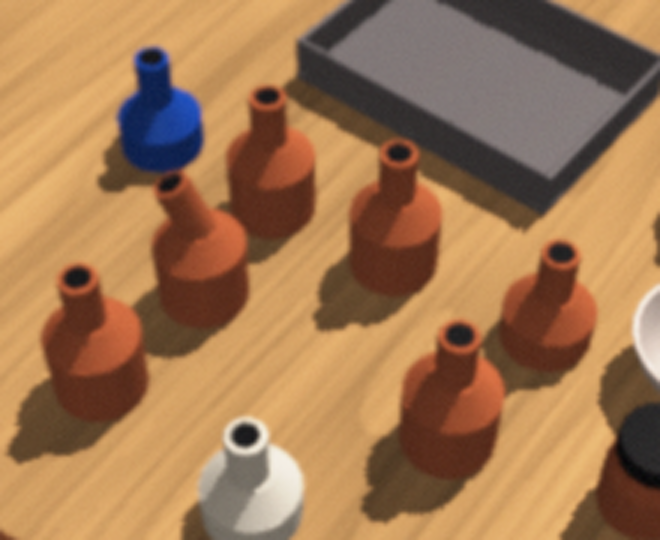

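View pics/t0c.png

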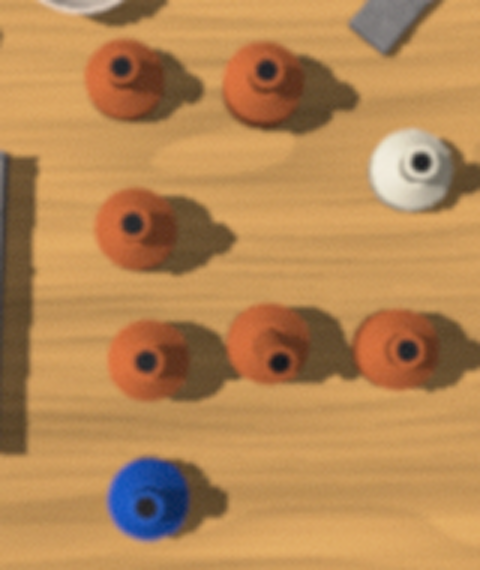

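```bash
cat > c.py <<'E'
from h import *
from scipy.optimize import least_squares
a=cv2.imread('pics/scene0.png');b=cv2.imread('pics/top0.png')
def mouth(im,p,r=9):
    x,y=int(p[0]),int(p[1]);w=im[y-r:y+r+1,x-r:x+r+1].max(2).astype(float)
    t=(w.min()+70)/2+10; m=np.clip(t-w,0,None)
    n,l=cv2.connectedComponents((m>0).astype(np.uint8))
    k=max(range(1,n),key=lambda i:m[l==i].sum()); m=m*(l==k)
    ys,xs=np.mgrid[-r:r+1,-r:r+1];return np.array([x+(m*xs).sum()/m.sum(),y+(m*ys).sum()/m.sum()])
# pairs (name, scene px, top px)
V=dict(A=((200+267/3,140+97/3),(255+146/3,175+362/3)),
 B=((200+398/3,140+152/3),(255+132/3,175+224/3)),
 C=((200+77/3,140+277/3),(255+408/3,175+350/3)),
 D=((200+460/3,140+336/3),(255+267/3,175+70/3)),
 squat=((200+561/3,140+253/3),(255+121/3,175+66/3)),
 crook=((200+172/3,140+183/3),(255+280/3,175+362/3)))
cs,Es=camT('scene');ct,Et=camT('top')
for n,(ps,pt) in V.items():
    ms,mt=mouth(a,ps),mouth(b,pt)
    f=lambda P:np.r_[proj(P,cs,Es)[0]-ms,proj(P,ct,Et)[0]-mt]
    r=least_squares(f,[.6,0,.1]);print(n,ms.round(1),mt.round(1),r.x.round(4),r.fun.round(1))
for n in('vase_1','vase_snapped','vase_crooked','vase_squat','crate','waste_tray'):
    for cam in('top','scene'):
        print(n,cam,[(np.round(d['at'],3),round(d['confidence'],2)) for d in robot.spot_point(cam,n)])
E
python3 c.py
```

```text
A [288.8 171.7] [303.4 295.1] [0.4567 0.0959 0.1152] [-0.  0. -0. -0.]
B [332.5 190.6] [298.9 249.2] [0.5589 0.1037 0.115 ] [ 0. -0.  0.  0.]
C [225.2 232.1] [390.5 291.4] [ 0.4602 -0.0975  0.1154] [ 0. -0.  0.  0.]
D [352.9 251.3] [343.6 198. ] [0.6715 0.0012 0.1155] [ 0. -0.  0.  0.]
squat [386.6 224. ] [295.1 196.8] [0.6803 0.1107 0.0913] [ 0. -0.  0.  0.]
crook [256.  200.7] [347.9 295.5] [ 0.4533 -0.0029  0.1125] [ 0.1 -0.   0.1  0.1]
vase_1 top [(array([ 0.458,  0.096, -0.002]), 0.92), (array([ 0.553,  0.106, -0.   ]), 0.87), (array([ 0.459, -0.099,  0.002]), 0.83), (array([0.506, 0.303, 0.001]), 0.63), (array([0.669, 0.002, 0.002]), 0.62)]
vase_1 scene [(array([ 0.456, -0.098,  0.001]), 0.96), (array([ 0.556,  0.104, -0.002]), 0.87), (array([ 0.458,  0.1  , -0.001]), 0.81), (array([0.671, 0.005, 0.001]), 0.63)]
vase_snapped top []
vase_snapped scene []
vase_crooked top [(array([ 0.465,  0.002, -0.   ]), 0.83)]
vase_crooked scene [(array([ 0.467,  0.003, -0.001]), 0.82)]
vase_squat top [(array([ 0.725,  0.277, -0.001]), 0.8), (array([ 0.601, -0.117,  0.002]), 0.76), (array([ 0.719,  0.414, -0.004]), 0.72), (array([0.682, 0.109, 0.001]), 0.68), (array([0.507, 0.305, 0.001]), 0.66), (array([ 0.778, -0.143, -0.004]), 0.27)]
vase_squat scene [(array([0.718, 0.411, 0.002]), 0.97), (array([0.679, 0.114, 0.   ]), 0.83), (array([0.728, 0.281, 0.   ]), 0.81), (array([ 0.604, -0.121, -0.002]), 0.75), (array([ 0.346,  0.103, -0.005]), 0.66), (array([ 0.559,  0.104, -0.002]), 0.29)]
crate top [(array([ 0.473, -0.31 , -0.004]), 0.62), (array([0.559, 0.105, 0.   ]), 0.58)]
crate scene [(array([ 0.471, -0.313,  0.002]), 0.56)]
waste_tray top [(array([ 0.509,  0.304, -0.003]), 0.6)]
waste_tray scene [(array([0.511, 0.299, 0.002]), 0.59), (array([ 0.796,  0.031, -0.   ]), 0.46)]
```

```bash
cat > d.py <<'E'
from h import *
b=cv2.imread('pics/top0.png')
A=cv2.resize(b[220:345,425:530],None,fx=5,fy=5,interpolation=cv2.INTER_CUBIC)
B=cv2.resize(b[215:335,175:270],None,fx=5,fy=5,interpolation=cv2.INTER_CUBIC)
cv2.imwrite('pics/crate.png',A[:600]);cv2.imwrite('pics/tray.png',B[:600])
E
python3 d.py
```

```text
(no output)
```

View pics/crate.png

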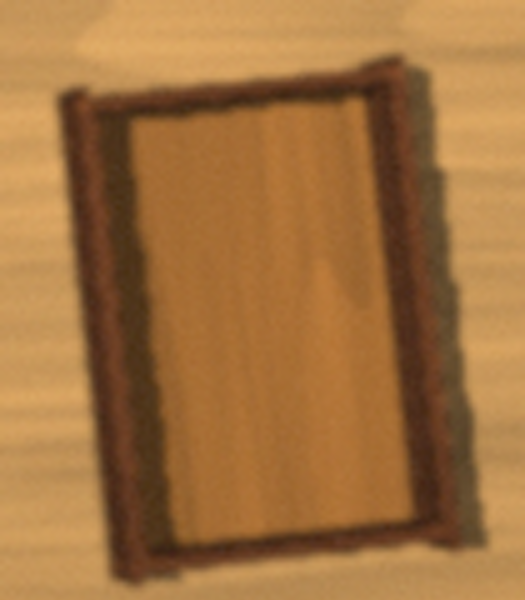

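View pics/tray.png

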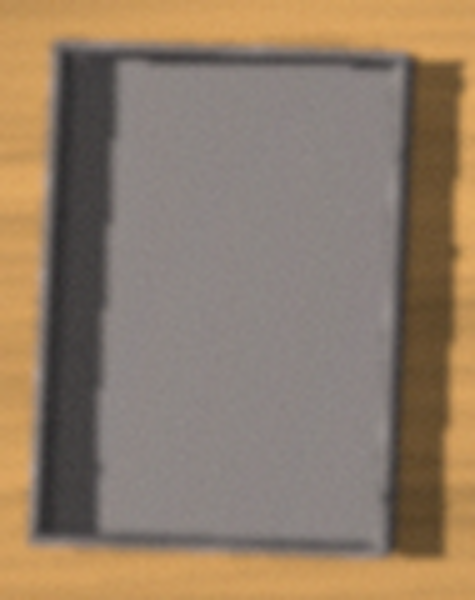

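```bash
cat > e.py <<'E'
from h import *
ct,Et=camT('top')
L=np.array([[75,95],[130,575],[390,65],[445,540]])/5+[425,220]-.4
T=np.array([[58,47],[410,55],[390,552],[33,542]])/5+[175,215]-.4
for z in(.05,.056):
    P=atz(L,z,ct,Et);print(P.round(4));print('width',np.linalg.norm((P[0]+P[1]-P[2]-P[3])/2),'len',np.linalg.norm(P[0]-P[1]),'c',P.mean(0),np.degrees(np.arctan2(*(P[0]-P[1]+P[2]-P[3])[[1,0]])))
P=atz(T,.04,ct,Et);print(P.round(4),P.mean(0),np.linalg.norm(P-np.roll(P,1,0),axis=1))
d=(P[0]+P[1]-P[2]-P[3]);print('tray yaw',np.degrees(np.arctan2(d[1],d[0])))
E
python3 e.py
```

```text
[[ 0.58   -0.2259  0.05  ]
 [ 0.3548 -0.2435  0.05  ]
 [ 0.5907 -0.3773  0.05  ]
 [ 0.3664 -0.3937  0.05  ]]
width 0.15124012848669138 len 0.22586191827561766 c [ 0.47296777 -0.31007237  0.05      ] 4.320900278676044
[[ 0.5795 -0.2246  0.056 ]
 [ 0.3554 -0.2421  0.056 ]
 [ 0.5902 -0.3753  0.056 ]
 [ 0.3669 -0.3916  0.056 ]]
width 0.15056575361808563 len 0.22485480724639392 c [ 0.47300283 -0.30841187  0.056     ] 4.320900278676044
[[0.6295 0.3726 0.04  ]
 [0.6217 0.2052 0.04  ]
 [0.3882 0.2183 0.04  ]
 [0.3963 0.3863 0.04  ]] [0.50892431 0.29558537 0.04      ] [0.23362414 0.16760768 0.23382165 0.16812742]
tray yaw -3.291687390163283
```

```bash
cat > go.py <<'E'
import sys
from h import *
# go.py x y z yaw : prints delta_pos/angular units from measured pose
x,y,z,yaw=map(float,sys.argv[1:5])
T=toolT();G=R.from_euler('xyz',[180,0,yaw],degrees=True).as_matrix()
d=T[:3,:3].T@(np.array([x,y,z])-T[:3,3])/.03
w=R.from_matrix(T[:3,:3].T@G).as_rotvec(degrees=True)/5
print('pos',T[:3,3].round(4),'dist',np.linalg.norm(d)*.03);print('delta',d.round(3),'ang',w.round(3))
E
python3 go.py 0.459 0 0.25 21
```

```text
pos [ 0.2434 -0.6296  0.2367] dist 0.6656586398031393
delta [ 14.271 -16.985  -0.444] ang [ 0.001 -0.     0.026]
```

Call:
{"api": "send_rows", "payload": {"rows": [{"delta_pos": [0.7, -0.85, -0.1], "angular": [0, 0, 0]}, {"delta_pos": [1.6, -1.9, -0.2], "angular": [0, 0, 0]}, {"delta_pos": [2.6, -3.1, -0.3], "angular": [0, 0, 0]}, {"delta_pos": [3.6, -4.3, -0.4], "angular": [0, 0, 0]}, {"delta_pos": [4.6, -5.5, -0.44], "angular": [0, 0, 0]}, {"delta_pos": [5.6, -6.7, -0.44], "angular": [0, 0, 0]}, {"delta_pos": [6.6, -7.9, -0.44], "angular": [0, 0, 0]}, {"delta_pos": [7.6, -9.1, -0.44], "angular": [0, 0, 0]}, {"delta_pos": [8.6, -10.3, -0.44], "angular": [0, 0, 0]}, {"delta_pos": [9.6, -11.4, -0.44], "angular": [0, 0, 0]}, {"delta_pos": [10.6, -12.6, -0.44], "angular": [0, 0, 0]}, {"delta_pos": [11.6, -13.8, -0.44], "angular": [0, 0, 0]}, {"delta_pos": [12.6, -15.0, -0.44], "angular": [0, 0, 0]}, {"delta_pos": [13.5, -16.1, -0.44], "angular": [0, 0, 0]}, {"delta_pos": [14.27, -16.98, -0.44], "angular": [0, 0, 0]}, {"delta_pos": [14.27, -16.98, -0.44], "angular": [0, 0, 0]}, {"delta_pos": [14.27, -16.98, -0.44], "angular": [0, 0, 0]}, {"delta_pos": [14.27, -16.98, -0.44], "angular": [0, 0, 0]}, {"delta_pos": [14.27, -16.98, -0.44], "angular": [0, 0, 0]}], "jaw": 60}}

```text
time: 2.65
ee_pos: [0.4587, -0.0016, 0.2498]
orientation: [180.0, 0.0, 21.0]
ft_force: [0.2, -0.4, -0.3]
gripper_width: 0.0599
```

```bash
cat > look.py <<'E'
import sys
from h import *
s=robot.read_state();T=toolT(s)
print('t',s['time'],'pos',T[:3,3].round(4),s['orientation'].round(2),s['ft_force'].round(1),s['gripper_width'])
for n in sys.argv[2:]:
    im=robot.camera(n);cv2.imwrite(f'pics/{n}{sys.argv[1]}.png',im)
E
python3 look.py 1 wrist top
```

```text
t 2.65 pos [ 0.4587 -0.0016  0.2498] [1.7997e+02 2.0000e-02 2.0990e+01] [ 0.2 -0.4 -0.3] 0.059919913920021044
```

View pics/wrist1.png

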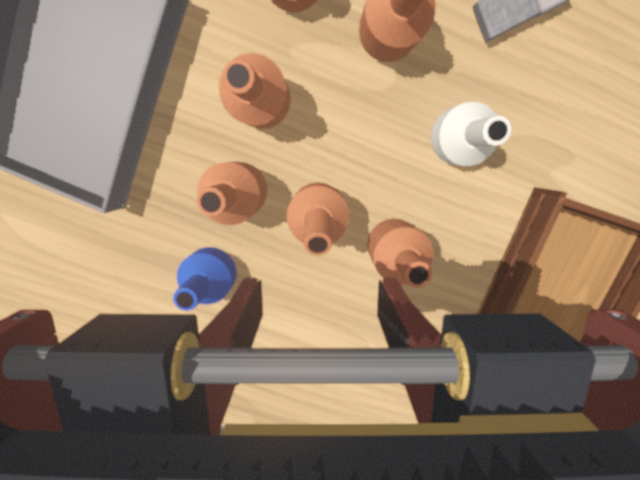

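```bash
cat > f.py <<'E'
from h import *
w=cv2.imread('pics/wrist1.png');c,E=camT('wrist')
for n,P in dict(A=(.457,.096,.112),B=(.5585,.104,.112),C=(.460,-.098,.112),D=(.671,.002,.112),crookm=(.4533,-.003,.109),crookbase=(.466,.0025,.0),crookneck=(.466,.0025,.072)).items():
    print(n,proj(P,c,E).round(1))
for n,p,z in(('A',(211,202),.112),('B',(238,76),.112),('C',(418,274),.112),('cr',(318,245),.109)): print(n,atz(p,z,c,E).round(4))
E
python3 f.py
```

```text
A [[214.3 202.1]]
B [[241.6  77.7]]
C [[421.5 275.5]]
D [[420.  -21.1]]
crookm [[321.  245.1]]
crookbase [[320.1 210.1]]
crookneck [[320.2 221.8]]
A [[0.4561 0.0987 0.112 ]]
B [[0.5587 0.107  0.112 ]]
C [[ 0.4602 -0.0944  0.112 ]]
cr [[ 0.4524 -0.0005  0.109 ]]
```

```bash
python3 go.py 0.459 0.001 0.089 21
```

```text
pos [ 0.4588 -0.0013  0.2499] dist 0.16089550473324768
delta [ 0.033 -0.07   5.363] ang [0.004 0.002 0.002]
```

Call:
{"api": "send_rows", "payload": {"rows": [{"delta_pos": [0.03, -0.07, 0.6], "angular": [0, 0, 0]}, {"delta_pos": [0.03, -0.07, 1.6], "angular": [0, 0, 0]}, {"delta_pos": [0.03, -0.07, 2.7], "angular": [0, 0, 0]}, {"delta_pos": [0.03, -0.07, 3.8], "angular": [0, 0, 0]}, {"delta_pos": [0.03, -0.07, 4.7], "angular": [0, 0, 0]}, {"delta_pos": [0.03, -0.07, 5.2], "angular": [0, 0, 0]}, {"delta_pos": [0.03, -0.07, 5.36], "angular": [0, 0, 0]}, {"delta_pos": [0.03, -0.07, 5.36], "angular": [0, 0, 0]}, {"delta_pos": [0.03, -0.07, 5.36], "angular": [0, 0, 0]}]}}

```text
time: 3.65
ee_pos: [0.4598, 0.002, 0.0899]
orientation: [180.0, -0.1, 21.1]
ft_force: [0.7, 0.8, 0.2]
gripper_width: 0.0601
```

Call:
{"api": "send_rows", "payload": {"rows": [{"delta_pos": [0, 0, 0], "angular": [0, 0, 0]}, {"delta_pos": [0, 0, 0], "angular": [0, 0, 0]}, {"delta_pos": [0, 0, 0], "angular": [0, 0, 0]}, {"delta_pos": [0, 0, 0], "angular": [0, 0, 0]}, {"delta_pos": [0, 0, 0], "angular": [0, 0, 0]}, {"delta_pos": [0, 0, 0], "angular": [0, 0, 0]}, {"delta_pos": [0, 0, 0], "angular": [0, 0, 0]}, {"delta_pos": [0, 0, 0], "angular": [0, 0, 0]}], "jaw": 10, "force": 20}}

```text
time: 4.45
ee_pos: [0.4593, 0.002, 0.0892]
orientation: [180.0, -0.0, 21.1]
ft_force: [0.1, -0.7, 2.8]
gripper_width: 0.0258
```

```bash
python3 look.py 2 wrist
```

```text
t 4.45 pos [0.4593 0.002  0.0892] [ 1.7999e+02 -1.0000e-02  2.1120e+01] [ 0.1 -0.7  2.8] 0.02576148417391922
```

View pics/wrist2.png

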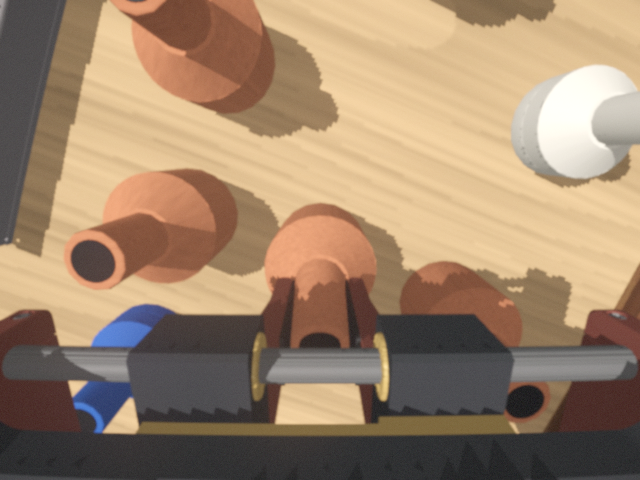

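Call:
{"api": "send_rows", "payload": {"rows": [{"delta_pos": [0, 0, -0.3], "angular": [0, 0, 0]}, {"delta_pos": [0, 0, -1.0], "angular": [0, 0, 0]}, {"delta_pos": [0, 0, -2.0], "angular": [0, 0, 0]}, {"delta_pos": [0, 0, -3.0], "angular": [0, 0, 0]}, {"delta_pos": [0, 0, -4.0], "angular": [0, 0, 0]}, {"delta_pos": [0, 0, -4.7], "angular": [0, 0, 0]}, {"delta_pos": [0, 0, -5.0], "angular": [0, 0, 0]}, {"delta_pos": [0, 0, -5.0], "angular": [0, 0, 0]}, {"delta_pos": [0, 0, -5.0], "angular": [0, 0, 0]}]}}

```text
time: 5.4
ee_pos: [0.4583, 0.002, 0.2381]
orientation: [-180.0, 0.1, 21.1]
ft_force: [0.3, -0.2, -2.9]
gripper_width: 0.0256
```

```bash
python3 look.py 3 scene; python3 go.py 0.455 0.30 0.239 21
```

```text
t 5.4 pos [0.4583 0.002  0.2381] [-1.7997e+02  9.0000e-02  2.1130e+01] [ 0.3 -0.2 -2.9] 0.02558211919512216
pos [0.4581 0.002  0.2378] dist 0.2979869502789808
delta [ 3.484 -9.302 -0.041] ang [-0.01   0.027  0.027]
```

View pics/scene3.png

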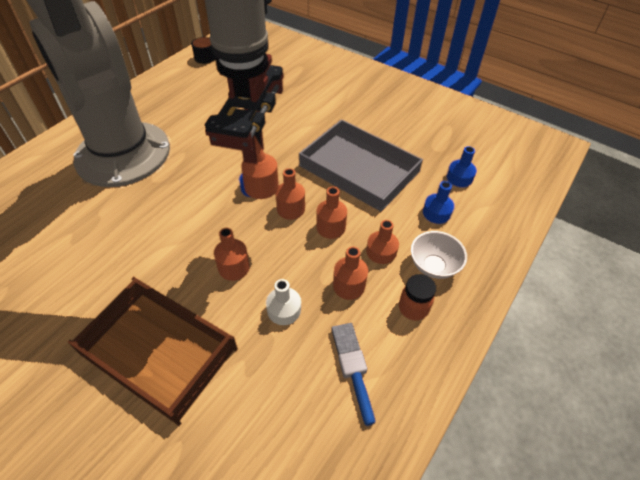

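The crooked vase hangs upright below the gripper (about 260,175); everything else stands as before. Carry it to the tray.

Call:
{"api": "send_rows", "payload": {"rows": [{"delta_pos": [0.15, -0.4, 0], "angular": [0, 0, 0]}, {"delta_pos": [0.45, -1.2, 0], "angular": [0, 0, 0]}, {"delta_pos": [0.85, -2.3, 0], "angular": [0, 0, 0]}, {"delta_pos": [1.3, -3.5, 0], "angular": [0, 0, 0]}, {"delta_pos": [1.75, -4.7, 0], "angular": [0, 0, 0]}, {"delta_pos": [2.2, -5.9, 0], "angular": [0, 0, 0]}, {"delta_pos": [2.65, -7.1, 0], "angular": [0, 0, 0]}, {"delta_pos": [3.05, -8.2, 0], "angular": [0, 0, 0]}, {"delta_pos": [3.35, -8.9, 0], "angular": [0, 0, 0]}, {"delta_pos": [3.48, -9.3, 0], "angular": [0, 0, 0]}, {"delta_pos": [3.48, -9.3, 0], "angular": [0, 0, 0]}, {"delta_pos": [3.48, -9.3, 0.5], "angular": [0, 0, 0]}, {"delta_pos": [3.48, -9.3, 1.5], "angular": [0, 0, 0]}, {"delta_pos": [3.48, -9.3, 2.5], "angular": [0, 0, 0]}, {"delta_pos": [3.48, -9.3, 3.4], "angular": [0, 0, 0]}, {"delta_pos": [3.48, -9.3, 4.1], "angular": [0, 0, 0]}, {"delta_pos": [3.48, -9.3, 4.5], "angular": [0, 0, 0]}, {"delta_pos": [3.48, -9.3, 4.6], "angular": [0, 0, 0]}, {"delta_pos": [3.48, -9.3, 4.6], "angular": [0, 0, 0]}, {"delta_pos": [3.48, -9.3, 4.6], "angular": [0, 0, 0]}]}}

```text
time: 7.45
ee_pos: [0.4566, 0.3002, 0.102]
orientation: [-180.0, -0.1, 21.1]
ft_force: [0.1, -0.2, -2.7]
gripper_width: 0.0255
```

```bash
python3 look.py 4 scene top; python3 go.py 0.455 0.30 0.094 21
```

```text
t 7.45 pos [0.4566 0.3002 0.102 ] [-1.7998e+02 -1.0000e-01  2.1100e+01] [ 0.1 -0.2 -2.7] 0.025498839995191366
pos [0.4566 0.3004 0.1021] dist 0.008281384230899493
delta [-0.055 -0.006  0.271] ang [-0.004 -0.023  0.024]
```

View pics/scene4.png

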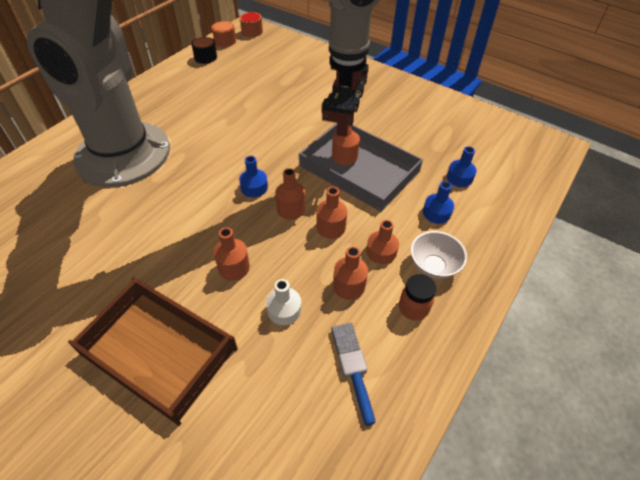

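Call:
{"api": "send_rows", "payload": {"rows": [{"delta_pos": [0, 0, 0.1], "angular": [0, 0, 0]}, {"delta_pos": [0, 0, 0.18], "angular": [0, 0, 0]}, {"delta_pos": [0, 0, 0.24], "angular": [0, 0, 0]}, {"delta_pos": [0, 0, 0.26], "angular": [0, 0, 0]}, {"delta_pos": [0, 0, 0.27], "angular": [0, 0, 0]}, {"delta_pos": [0, 0, 0.27], "angular": [0, 0, 0]}]}}

```text
time: 8.15
ee_pos: [0.4563, 0.2999, 0.0941]
orientation: [179.9, -0.0, 21.1]
ft_force: [-1.9, -3.6, 9.5]
gripper_width: 0.0255
```

Call:
{"api": "send_rows", "payload": {"rows": [{"delta_pos": [0, 0, 0], "angular": [0, 0, 0]}, {"delta_pos": [0, 0, 0], "angular": [0, 0, 0]}, {"delta_pos": [0, 0, 0], "angular": [0, 0, 0]}, {"delta_pos": [0, 0, 0], "angular": [0, 0, 0]}, {"delta_pos": [0, 0, -0.5], "angular": [0, 0, 0]}, {"delta_pos": [0, 0, -1.5], "angular": [0, 0, 0]}, {"delta_pos": [0, 0, -2.7], "angular": [0, 0, 0]}, {"delta_pos": [0, 0, -3.8], "angular": [0, 0, 0]}, {"delta_pos": [0, 0, -4.6], "angular": [0, 0, 0]}, {"delta_pos": [0, 0, -4.8], "angular": [0, 0, 0]}, {"delta_pos": [0, 0, -4.8], "angular": [0, 0, 0]}], "jaw": 60}}

```text
time: 9.25
ee_pos: [0.4563, 0.3003, 0.2382]
orientation: [-180.0, -0.1, 21.1]
ft_force: [0.4, -0.4, -0.5]
gripper_width: 0.06
```

```bash
python3 look.py 5 scene wrist; python3 go.py 0.680 0.111 0.239 21
```

```text
t 9.25 pos [0.4563 0.3003 0.2382] [-1.7999e+02 -1.3000e-01  2.1130e+01] [ 0.4 -0.4 -0.5] 0.05995654581083193
pos [0.4554 0.2995 0.236 ] dist 0.29318867506674823
delta [ 4.717  8.558 -0.101] ang [0.005 0.016 0.025]
```

View pics/wrist5.png

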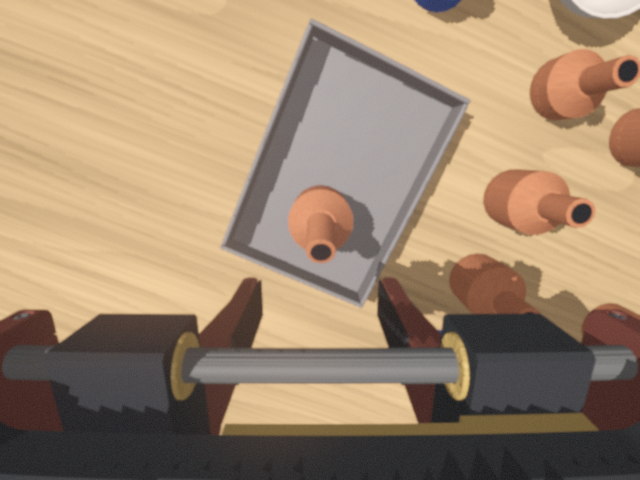

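View pics/scene5.png

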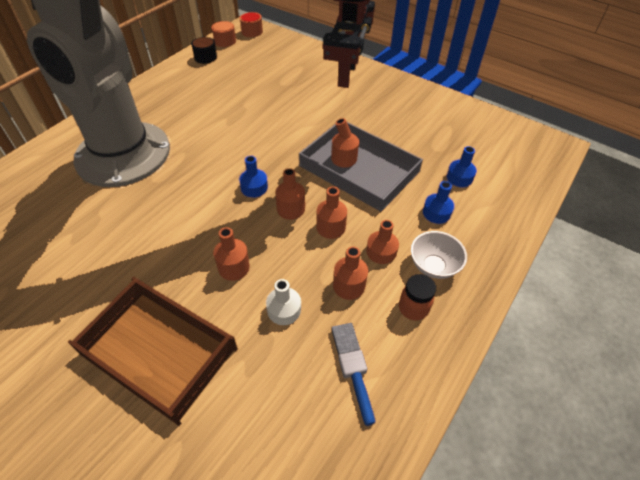

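Call:
{"api": "send_rows", "payload": {"rows": [{"delta_pos": [0.3, 0.5, 0], "angular": [0, 0, 0]}, {"delta_pos": [0.9, 1.6, 0], "angular": [0, 0, 0]}, {"delta_pos": [1.6, 2.8, 0], "angular": [0, 0, 0]}, {"delta_pos": [2.3, 4.1, 0], "angular": [0, 0, 0]}, {"delta_pos": [3.0, 5.4, 0], "angular": [0, 0, 0]}, {"delta_pos": [3.7, 6.7, 0], "angular": [0, 0, 0]}, {"delta_pos": [4.3, 7.8, 0], "angular": [0, 0, 0]}, {"delta_pos": [4.7, 8.55, 0], "angular": [0, 0, 0]}, {"delta_pos": [4.7, 8.55, 0], "angular": [0, 0, 0]}, {"delta_pos": [4.7, 8.55, 0], "angular": [0, 0, 0]}, {"delta_pos": [4.7, 8.55, 0], "angular": [0, 0, 0]}]}}

```text
time: 10.45
ee_pos: [0.6786, 0.1132, 0.236]
orientation: [-179.9, 0.1, 21.3]
ft_force: [0.0, 0.4, 0.2]
gripper_width: 0.0597
```

```bash
python3 look.py 6 wrist; cat > m.py <<'E'
import sys
from h import *
# m.py img z px py ... (wrist, arm not moved since)
c,E=camT('wrist');z=float(sys.argv[1]);p=np.array(sys.argv[2:],float).reshape(-1,2);print(atz(p,z,c,E).round(4))
E
python3 go.py 0.680 0.111 0.066 21
```

```text
t 10.45 pos [0.6786 0.1132 0.236 ] [-1.7993e+02  1.0000e-01  2.1260e+01] [0.  0.4 0.2] 0.05973503341432727
pos [0.6786 0.1133 0.2364] dist 0.17041713136404504
delta [0.021 0.093 5.68 ] ang [-0.011  0.014  0.055]
```

View pics/wrist6.png

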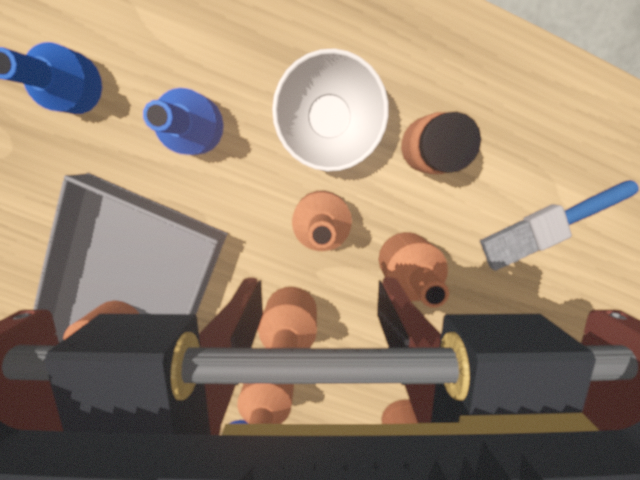

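```bash
python3 m.py 0.088 321 235; python3 m.py 0.112 435 294;python3 go.py 0.680 0.112 0.066 21
```

```text
[[0.6799 0.1143 0.088 ]]
[[0.6719 0.0038 0.112 ]]
pos [0.6786 0.1133 0.2364] dist 0.17040660791963244
delta [0.033 0.062 5.68 ] ang [-0.011  0.014  0.055]
```

Call:
{"api": "send_rows", "payload": {"rows": [{"delta_pos": [0.03, 0.04, 0.6], "angular": [0, 0, 0]}, {"delta_pos": [0.03, 0.04, 1.7], "angular": [0, 0, 0]}, {"delta_pos": [0.03, 0.04, 2.9], "angular": [0, 0, 0]}, {"delta_pos": [0.03, 0.04, 4.1], "angular": [0, 0, 0]}, {"delta_pos": [0.03, 0.04, 5.1], "angular": [0, 0, 0]}, {"delta_pos": [0.03, 0.04, 5.5], "angular": [0, 0, 0]}, {"delta_pos": [0.03, 0.04, 5.65], "angular": [0, 0, 0]}, {"delta_pos": [0.03, 0.04, 5.65], "angular": [0, 0, 0]}, {"delta_pos": [0.03, 0.04, 5.65], "angular": [0, 0, 0]}]}}

```text
time: 11.4
ee_pos: [0.6822, 0.1114, 0.0693]
orientation: [180.0, -0.2, 21.1]
ft_force: [0.8, -0.4, 1.2]
gripper_width: 0.0604
```

Call:
{"api": "send_rows", "payload": {"rows": [{"delta_pos": [0, 0, 0], "angular": [0, 0, 0]}, {"delta_pos": [0, 0, 0], "angular": [0, 0, 0]}, {"delta_pos": [0, 0, 0], "angular": [0, 0, 0]}, {"delta_pos": [0, 0, 0], "angular": [0, 0, 0]}, {"delta_pos": [0, 0, 0], "angular": [0, 0, 0]}, {"delta_pos": [0, 0, 0], "angular": [0, 0, 0]}, {"delta_pos": [0, 0, 0], "angular": [0, 0, 0]}, {"delta_pos": [0, 0, 0], "angular": [0, 0, 0]}], "jaw": 10}}

```text
time: 12.2
ee_pos: [0.6811, 0.1111, 0.0675]
orientation: [-180.0, -0.0, 21.1]
ft_force: [-0.0, 2.1, 1.1]
gripper_width: 0.0255
```

Call:
{"api": "send_rows", "payload": {"rows": [{"delta_pos": [0, 0, -0.3], "angular": [0, 0, 0]}, {"delta_pos": [0, 0, -1.0], "angular": [0, 0, 0]}, {"delta_pos": [0, 0, -2.0], "angular": [0, 0, 0]}, {"delta_pos": [0, 0, -3.0], "angular": [0, 0, 0]}, {"delta_pos": [0, 0, -4.0], "angular": [0, 0, 0]}, {"delta_pos": [0, 0, -4.8], "angular": [0, 0, 0]}, {"delta_pos": [0, 0, -5.2], "angular": [0, 0, 0]}, {"delta_pos": [0, 0, -5.2], "angular": [0, 0, 0]}]}}

```text
time: 13.0
ee_pos: [0.682, 0.1107, 0.2253]
orientation: [179.9, -0.2, 21.1]
ft_force: [-0.0, -0.2, -2.8]
gripper_width: 0.026
```

```bash
python3 look.py 7 scene wrist; python3 go.py 0.562 0.297 0.222 21
```

```text
t 13.0 pos [0.682  0.1107 0.2253] [ 1.7995e+02 -1.7000e-01  2.1100e+01] [-0.  -0.2 -2.8] 0.026016423252178053
pos [0.6806 0.1102 0.2223] dist 0.221220881631759
delta [-1.444 -7.231  0.01 ] ang [0.002 0.021 0.024]
```

View pics/scene7.png

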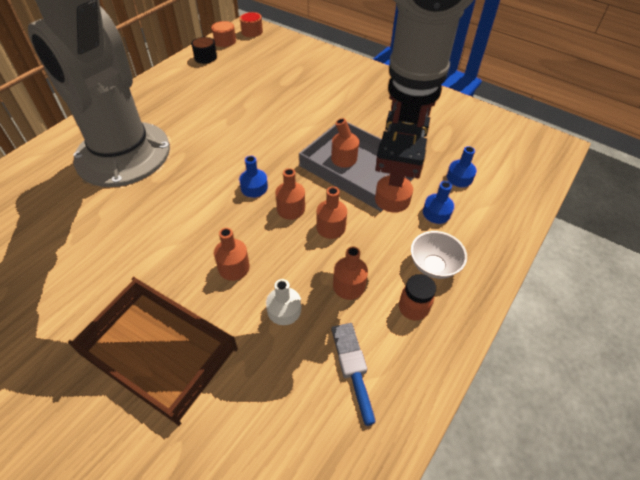

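Call:
{"api": "send_rows", "payload": {"rows": [{"delta_pos": [-0.1, -0.4, 0], "angular": [0, 0, 0]}, {"delta_pos": [-0.25, -1.2, 0], "angular": [0, 0, 0]}, {"delta_pos": [-0.45, -2.3, 0], "angular": [0, 0, 0]}, {"delta_pos": [-0.7, -3.5, 0], "angular": [0, 0, 0]}, {"delta_pos": [-0.95, -4.7, 0], "angular": [0, 0, 0]}, {"delta_pos": [-1.2, -5.9, 0], "angular": [0, 0, 0]}, {"delta_pos": [-1.35, -6.8, 0], "angular": [0, 0, 0]}, {"delta_pos": [-1.44, -7.2, 0], "angular": [0, 0, 0]}, {"delta_pos": [-1.44, -7.23, 0], "angular": [0, 0, 0]}, {"delta_pos": [-1.44, -7.23, 0.5], "angular": [0, 0, 0]}, {"delta_pos": [-1.44, -7.23, 1.5], "angular": [0, 0, 0]}, {"delta_pos": [-1.44, -7.23, 2.5], "angular": [0, 0, 0]}, {"delta_pos": [-1.44, -7.23, 3.5], "angular": [0, 0, 0]}, {"delta_pos": [-1.44, -7.23, 4.2], "angular": [0, 0, 0]}, {"delta_pos": [-1.44, -7.23, 4.6], "angular": [0, 0, 0]}, {"delta_pos": [-1.44, -7.23, 4.7], "angular": [0, 0, 0]}, {"delta_pos": [-1.44, -7.23, 4.7], "angular": [0, 0, 0]}, {"delta_pos": [-1.44, -7.23, 4.7], "angular": [0, 0, 0]}]}}

```text
time: 14.9
ee_pos: [0.5636, 0.2977, 0.0835]
orientation: [-180.0, -0.1, 21.1]
ft_force: [-0.5, 0.0, -1.9]
gripper_width: 0.0258
```

```bash
python3 look.py 8 scene; python3 go.py 0.562 0.297 0.072 21
```

```text
t 14.9 pos [0.5636 0.2977 0.0835] [-1.7999e+02 -1.1000e-01  2.1100e+01] [-0.5  0.  -1.9] 0.025825645585905686
pos [0.5636 0.2979 0.0837] dist 0.01188032911485909
delta [-0.062  0.009  0.391] ang [-0.003 -0.026  0.022]
```

View pics/scene8.png

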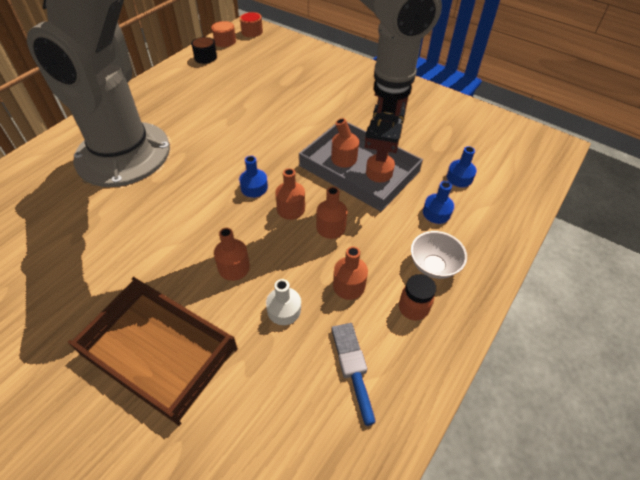

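Call:
{"api": "send_rows", "payload": {"rows": [{"delta_pos": [0, 0, 0.12], "angular": [0, 0, 0]}, {"delta_pos": [0, 0, 0.22], "angular": [0, 0, 0]}, {"delta_pos": [0, 0, 0.3], "angular": [0, 0, 0]}, {"delta_pos": [0, 0, 0.35], "angular": [0, 0, 0]}, {"delta_pos": [0, 0, 0.37], "angular": [0, 0, 0]}, {"delta_pos": [0, 0, 0.37], "angular": [0, 0, 0]}]}}

```text
time: 15.55
ee_pos: [0.5626, 0.2977, 0.0724]
orientation: [180.0, -0.0, 21.1]
ft_force: [-2.4, -1.7, 6.2]
gripper_width: 0.0258
```

Call:
{"api": "send_rows", "payload": {"rows": [{"delta_pos": [0, 0, 0], "angular": [0, 0, 0]}, {"delta_pos": [0, 0, 0], "angular": [0, 0, 0]}, {"delta_pos": [0, 0, 0], "angular": [0, 0, 0]}, {"delta_pos": [0, 0, 0], "angular": [0, 0, 0]}, {"delta_pos": [0, 0, -0.5], "angular": [0, 0, 0]}, {"delta_pos": [0, 0, -1.5], "angular": [0, 0, 0]}, {"delta_pos": [0, 0, -2.7], "angular": [0, 0, 0]}, {"delta_pos": [0, 0, -3.9], "angular": [0, 0, 0]}, {"delta_pos": [0, 0, -5.0], "angular": [0, 0, 0]}, {"delta_pos": [0, 0, -5.6], "angular": [0, 0, 0]}, {"delta_pos": [0, 0, -5.6], "angular": [0, 0, 0]}], "jaw": 60}}

```text
time: 16.65
ee_pos: [0.5641, 0.2988, 0.2437]
orientation: [-179.9, -0.4, 21.1]
ft_force: [1.1, 0.3, 0.4]
gripper_width: 0.0597
```

```bash
python3 look.py 9 scene wrist; python3 go.py 0.559 0.1055 0.239 21
```

```text
t 16.65 pos [0.5641 0.2988 0.2437] [-179.94   -0.38   21.13] [1.1 0.3 0.4] 0.059746278891546455
pos [0.5626 0.2974 0.2395] dist 0.19190541894288984
delta [-2.416  5.923  0.018] ang [ 0.002 -0.005  0.025]
```

View pics/scene9.png

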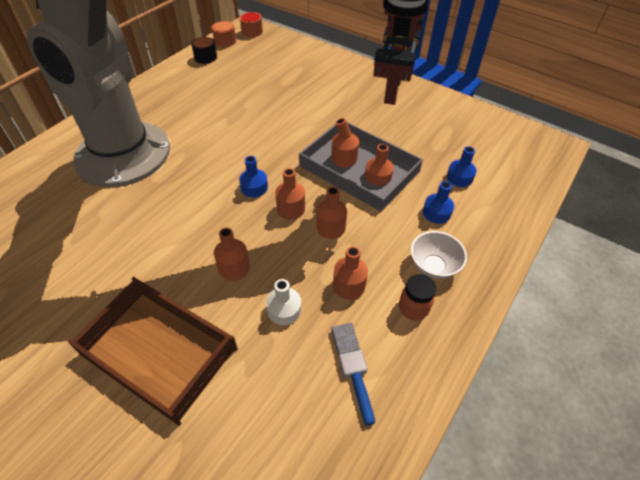

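View pics/wrist9.png

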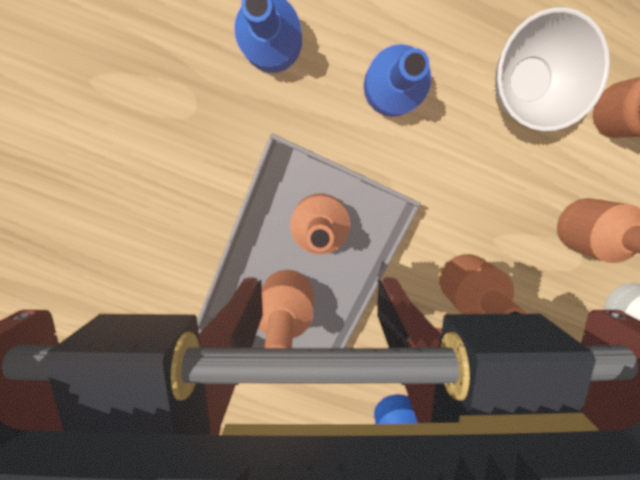

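Both faulty vases stand in the tray (scene 345,145 and 380,165). Next, the sound vase B.

Call:
{"api": "send_rows", "payload": {"rows": [{"delta_pos": [-0.25, 0.6, 0], "angular": [0, 0, 0]}, {"delta_pos": [-0.75, 1.8, 0], "angular": [0, 0, 0]}, {"delta_pos": [-1.3, 3.1, 0], "angular": [0, 0, 0]}, {"delta_pos": [-1.8, 4.4, 0], "angular": [0, 0, 0]}, {"delta_pos": [-2.25, 5.5, 0], "angular": [0, 0, 0]}, {"delta_pos": [-2.42, 5.92, 0], "angular": [0, 0, 0]}, {"delta_pos": [-2.42, 5.92, 0], "angular": [0, 0, 0]}, {"delta_pos": [-2.42, 5.92, 0], "angular": [0, 0, 0]}, {"delta_pos": [-2.42, 5.92, 0], "angular": [0, 0, 0]}]}}

```text
time: 17.65
ee_pos: [0.5587, 0.1083, 0.2392]
orientation: [-179.9, -0.0, 21.3]
ft_force: [-0.4, -0.7, 0.8]
gripper_width: 0.0597
```

```bash
python3 look.py 10 wrist; python3 go.py 0.559 0.1055 0.090 21
```

```text
t 17.65 pos [0.5587 0.1083 0.2392] [-179.93   -0.     21.32] [-0.4 -0.7  0.8] 0.05970183044944509
pos [0.5588 0.1081 0.2393] dist 0.1493120602844223
delta [-0.026  0.09   4.976] ang [-0.012 -0.003  0.064]
```

View pics/wrist10.png

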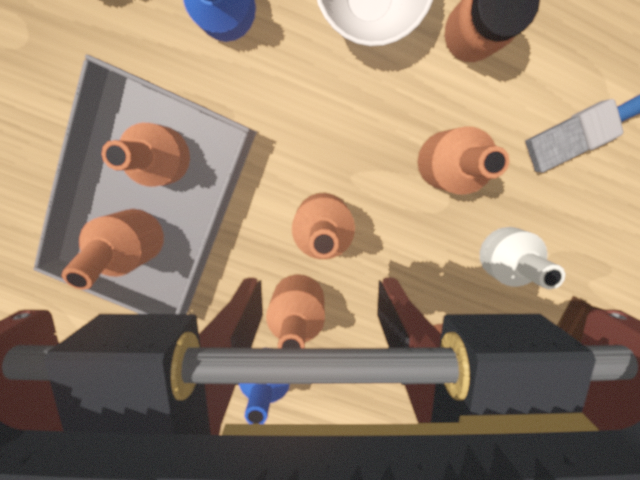

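Call:
{"api": "send_rows", "payload": {"rows": [{"delta_pos": [0, 0, 0.6], "angular": [0, 0, 0]}, {"delta_pos": [0, 0, 1.6], "angular": [0, 0, 0]}, {"delta_pos": [0, 0, 2.7], "angular": [0, 0, 0]}, {"delta_pos": [0, 0, 3.7], "angular": [0, 0, 0]}, {"delta_pos": [0, 0, 4.5], "angular": [0, 0, 0]}, {"delta_pos": [0, 0, 4.9], "angular": [0, 0, 0]}, {"delta_pos": [0, 0, 4.97], "angular": [0, 0, 0]}, {"delta_pos": [0, 0, 4.97], "angular": [0, 0, 0]}, {"delta_pos": [0, 0, 4.97], "angular": [0, 0, 0]}, {"delta_pos": [0, 0, 4.97], "angular": [0, 0, 0]}]}}

```text
time: 18.7
ee_pos: [0.5599, 0.106, 0.0915]
orientation: [180.0, -0.1, 21.1]
ft_force: [-0.4, 0.9, 0.1]
gripper_width: 0.0599
```

Call:
{"api": "send_rows", "payload": {"rows": [{"delta_pos": [0, 0, 0], "angular": [0, 0, 0]}, {"delta_pos": [0, 0, 0], "angular": [0, 0, 0]}, {"delta_pos": [0, 0, 0], "angular": [0, 0, 0]}, {"delta_pos": [0, 0, 0], "angular": [0, 0, 0]}, {"delta_pos": [0, 0, 0], "angular": [0, 0, 0]}, {"delta_pos": [0, 0, 0], "angular": [0, 0, 0]}, {"delta_pos": [0, 0, 0], "angular": [0, 0, 0]}, {"delta_pos": [0, 0, 0], "angular": [0, 0, 0]}], "jaw": 10}}

```text
time: 19.5
ee_pos: [0.559, 0.1056, 0.0902]
orientation: [180.0, 0.0, 21.1]
ft_force: [-0.0, -0.9, -0.5]
gripper_width: 0.0255
```

Call:
{"api": "send_rows", "payload": {"rows": [{"delta_pos": [0, 0, -0.3], "angular": [0, 0, 0]}, {"delta_pos": [0, 0, -1.0], "angular": [0, 0, 0]}, {"delta_pos": [0, 0, -2.0], "angular": [0, 0, 0]}, {"delta_pos": [0, 0, -3.0], "angular": [0, 0, 0]}, {"delta_pos": [0, 0, -4.0], "angular": [0, 0, 0]}, {"delta_pos": [0, 0, -4.8], "angular": [0, 0, 0]}, {"delta_pos": [0, 0, -5.0], "angular": [0, 0, 0]}, {"delta_pos": [0, 0, -5.0], "angular": [0, 0, 0]}, {"delta_pos": [0, 0, -5.0], "angular": [0, 0, 0]}]}}

```text
time: 20.4
ee_pos: [0.5581, 0.1054, 0.2389]
orientation: [-180.0, 0.1, 21.1]
ft_force: [0.3, -0.3, -2.7]
gripper_width: 0.0259
```

```bash
python3 look.py 11 scene wrist; cat > slot.py <<'E'
import numpy as np
c=np.array([.473,-.3105]);a=np.radians(4.3);M=np.array([[np.cos(a),-np.sin(a)],[np.sin(a),np.cos(a)]])
for s in((70,35),(70,-35),(-70,35),(-70,-35)): print(s,(c+M@np.array(s)/1000).round(4))
E
python3 slot.py
```

```text
t 20.4 pos [0.5581 0.1054 0.2389] [-1.7999e+02  1.3000e-01  2.1130e+01] [ 0.3 -0.3 -2.7] 0.025873139988753985
(70, 35) [ 0.5402 -0.2704]
(70, -35) [ 0.5454 -0.3402]
(-70, 35) [ 0.4006 -0.2808]
(-70, -35) [ 0.4058 -0.3506]
```

View pics/scene11.png

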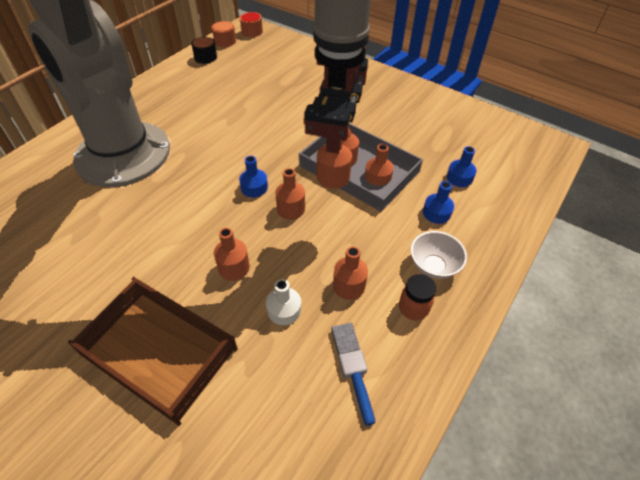

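```bash
sed -i 's/70,/66,/g;s/35)/34.3)/g' slot.py; python3 slot.py; python3 go.py 0.5414 -0.3398 0.239 4.3;  python3 go.py 0.5414 -0.3398 0.239 21
```

```text
(66, 34.3) [ 0.5362 -0.2713]
(66, -34.3) [ 0.5414 -0.3398]
(-66, 34.3) [ 0.4046 -0.2812]
(-66, -34.3) [ 0.4098 -0.3497]
pos [0.5581 0.1054 0.2386] dist 0.44547614144472564
delta [-5.8680e+00  1.3641e+01 -3.0000e-03] ang [-1.000e-03  3.300e-02  3.367e+00]
pos [0.5581 0.1054 0.2386] dist 0.44547614144472564
delta [-5.8680e+00  1.3641e+01 -3.0000e-03] ang [-0.006  0.033  0.027]
```

Call:
{"api": "send_rows", "payload": {"rows": [{"delta_pos": [-0.17, 0.4, 0], "angular": [0, 0, 0]}, {"delta_pos": [-0.5, 1.2, 0], "angular": [0, 0, 0]}, {"delta_pos": [-1.0, 2.3, 0], "angular": [0, 0, 0]}, {"delta_pos": [-1.5, 3.5, 0], "angular": [0, 0, 0]}, {"delta_pos": [-2.0, 4.7, 0], "angular": [0, 0, 0]}, {"delta_pos": [-2.54, 5.9, 0], "angular": [0, 0, 0]}, {"delta_pos": [-3.05, 7.1, 0], "angular": [0, 0, 0]}, {"delta_pos": [-3.57, 8.3, 0], "angular": [0, 0, 0]}, {"delta_pos": [-4.1, 9.5, 0], "angular": [0, 0, 0]}, {"delta_pos": [-4.6, 10.7, 0], "angular": [0, 0, 0]}, {"delta_pos": [-5.1, 11.9, 0], "angular": [0, 0, 0]}, {"delta_pos": [-5.55, 12.9, 0], "angular": [0, 0, 0]}, {"delta_pos": [-5.8, 13.5, 0], "angular": [0, 0, 0]}, {"delta_pos": [-5.87, 13.64, 0], "angular": [0, 0, 0]}, {"delta_pos": [-5.87, 13.64, 0], "angular": [0, 0, 0]}, {"delta_pos": [-5.87, 13.64, 0.8], "angular": [0, 0, 0]}, {"delta_pos": [-5.87, 13.64, 1.5], "angular": [0, 0, 0]}, {"delta_pos": [-5.87, 13.64, 2.0], "angular": [0, 0, 0]}, {"delta_pos": [-5.87, 13.64, 2.2], "angular": [0, 0, 0]}, {"delta_pos": [-5.87, 13.64, 2.2], "angular": [0, 0, 0]}]}}

```text
time: 22.5
ee_pos: [0.5423, -0.3383, 0.1737]
orientation: [-179.9, 0.0, 21.2]
ft_force: [-0.4, -0.3, -2.1]
gripper_width: 0.0257
```

```bash
python3 look.py 12 scene wrist; python3 go.py 0.5414 -0.3398 0.104 21
```

```text
t 22.5 pos [ 0.5423 -0.3383  0.1737] [-1.7992e+02  3.0000e-02  2.1210e+01] [-0.4 -0.3 -2.1] 0.025667637051291613
pos [ 0.543  -0.3392  0.1752] dist 0.07117439482586502
delta [-0.059 -0.003  2.372] ang [ 0.01  -0.012  0.033]
```

View pics/scene12.png

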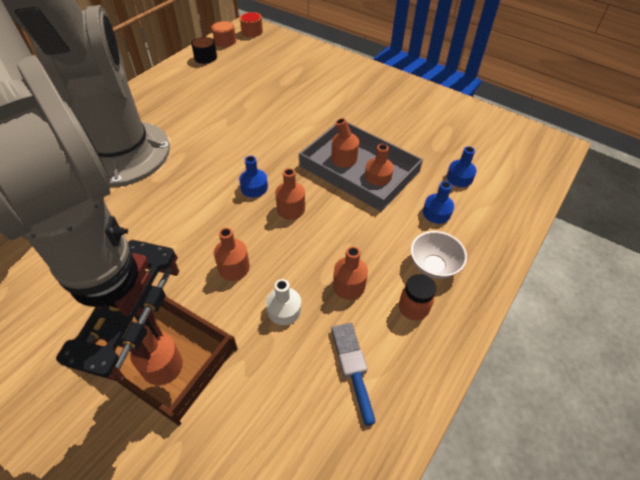

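View pics/wrist12.png

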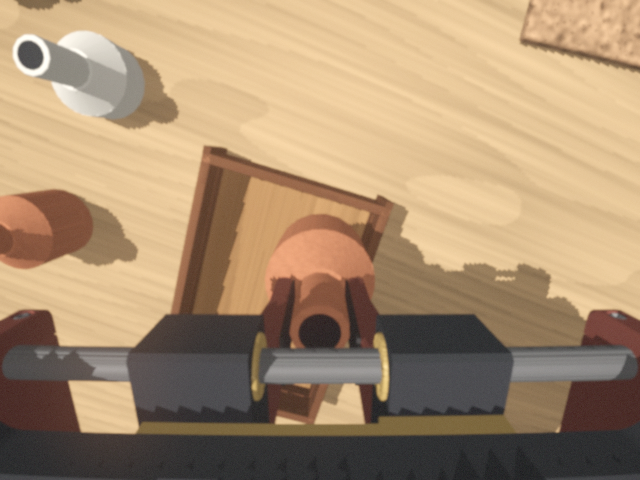

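```bash
cat > g.py <<'E'
from h import *
c,E=camT('wrist');a=np.radians(4.3);ce=np.array([.473,-.3105])
def cr(x,y,z): return np.array([ce[0]+np.cos(a)*x-np.sin(a)*y,ce[1]+np.sin(a)*x+np.cos(a)*y,z])
w=cv2.imread('pics/wrist12.png')
for zt,col in((.05,(0,255,0)),):
  for (x,y) in((.105,.071),(.105,-.071),(.113,.079),(.113,-.079),(.0,.071),(0,.079)):
    p=proj(cr(x,y,zt),c,E)[0];print(x,y,p.round(1));cv2.circle(w,tuple(int(v) for v in p),2,col,-1)
cv2.imwrite('pics/w12c.png',cv2.resize(w[130:330,150:420],None,fx=2.9,fy=2.9))
E
python3 g.py
```

```text
0.105 0.071 [208.6 163. ]
0.105 -0.071 [377.8 214. ]
0.113 0.079 [200.8 150. ]
0.113 -0.079 [390.2 207.6]
0.0 0.071 [183.8 281.7]
0 0.079 [174.8 279.2]
```

View pics/w12c.png

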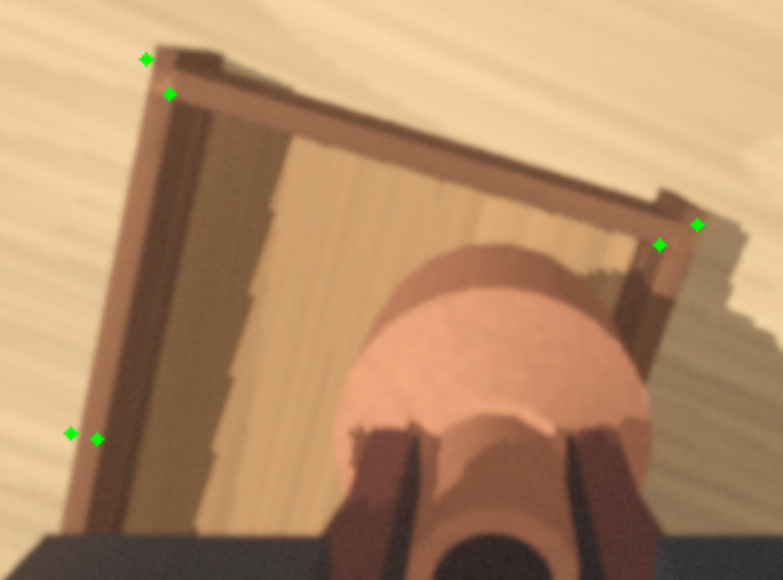

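Call:
{"api": "send_rows", "payload": {"rows": [{"delta_pos": [-0.04, 0.02, 0.4], "angular": [0, 0, 0]}, {"delta_pos": [-0.04, 0.02, 1.0], "angular": [0, 0, 0]}, {"delta_pos": [-0.04, 0.02, 1.7], "angular": [0, 0, 0]}, {"delta_pos": [-0.04, 0.02, 2.2], "angular": [0, 0, 0]}, {"delta_pos": [-0.04, 0.02, 2.35], "angular": [0, 0, 0]}, {"delta_pos": [-0.04, 0.02, 2.35], "angular": [0, 0, 0]}, {"delta_pos": [-0.04, 0.02, 2.35], "angular": [0, 0, 0]}]}}

```text
time: 23.3
ee_pos: [0.542, -0.3408, 0.1046]
orientation: [179.9, -0.1, 21.1]
ft_force: [0.1, 0.2, -1.6]
gripper_width: 0.0252
```

```bash
python3 look.py 13 scene wrist; python3 go.py 0.5414 -0.3405 0.0962 21
```

```text
t 23.3 pos [ 0.542  -0.3408  0.1046] [ 1.7994e+02 -5.0000e-02  2.1120e+01] [ 0.1  0.2 -1.6] 0.025156714090381022
pos [ 0.5421 -0.3408  0.1049] dist 0.00869280759188708
delta [-0.018 -0.019  0.289] ang [ 0.017 -0.015  0.025]
```

View pics/wrist13.png

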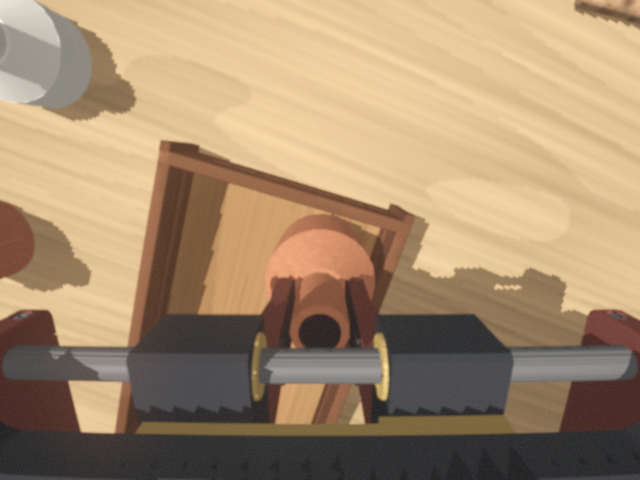

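Call:
{"api": "send_rows", "payload": {"rows": [{"delta_pos": [0, 0, 0.1], "angular": [0, 0, 0]}, {"delta_pos": [0, 0, 0.18], "angular": [0, 0, 0]}, {"delta_pos": [0, 0, 0.24], "angular": [0, 0, 0]}, {"delta_pos": [0, 0, 0.27], "angular": [0, 0, 0]}, {"delta_pos": [0, 0, 0.28], "angular": [0, 0, 0]}, {"delta_pos": [0, 0, 0.28], "angular": [0, 0, 0]}]}}

```text
time: 24.0
ee_pos: [0.5414, -0.3406, 0.0962]
orientation: [180.0, 0.0, 21.1]
ft_force: [-1.7, 1.1, 5.5]
gripper_width: 0.0256
```

Floor contact (+8 N). Release and rise.

Call:
{"api": "send_rows", "payload": {"rows": [{"delta_pos": [0, 0, 0], "angular": [0, 0, 0]}, {"delta_pos": [0, 0, 0], "angular": [0, 0, 0]}, {"delta_pos": [0, 0, 0], "angular": [0, 0, 0]}, {"delta_pos": [0, 0, 0], "angular": [0, 0, 0]}, {"delta_pos": [0, 0, -0.5], "angular": [0, 0, 0]}, {"delta_pos": [0, 0, -1.5], "angular": [0, 0, 0]}, {"delta_pos": [0, 0, -2.7], "angular": [0, 0, 0]}, {"delta_pos": [0, 0, -3.8], "angular": [0, 0, 0]}, {"delta_pos": [0, 0, -4.6], "angular": [0, 0, 0]}, {"delta_pos": [0, 0, -4.8], "angular": [0, 0, 0]}, {"delta_pos": [0, 0, -4.8], "angular": [0, 0, 0]}], "jaw": 50}}

```text
time: 25.1
ee_pos: [0.5418, -0.3407, 0.2407]
orientation: [179.9, -0.1, 21.1]
ft_force: [0.6, 0.1, 0.2]
gripper_width: 0.0499
```

```bash
python3 look.py 14 scene wrist; python3 go.py 0.671 0.0025 0.239 21
```

```text
t 25.1 pos [ 0.5418 -0.3407  0.2407] [ 1.7989e+02 -8.0000e-02  2.1130e+01] [0.6 0.1 0.2] 0.04992119202656755
pos [ 0.5406 -0.3402  0.2381] dist 0.36668952748494943
delta [ 8.173 -9.088 -0.027] ang [-0.016  0.015  0.026]
```

View pics/wrist14.png

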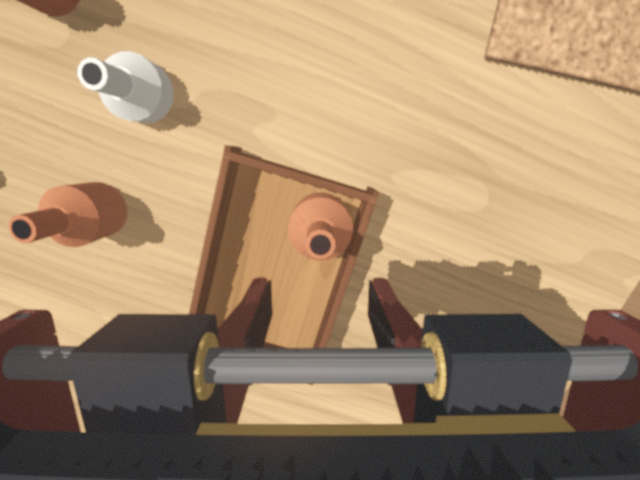

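View pics/scene14.png

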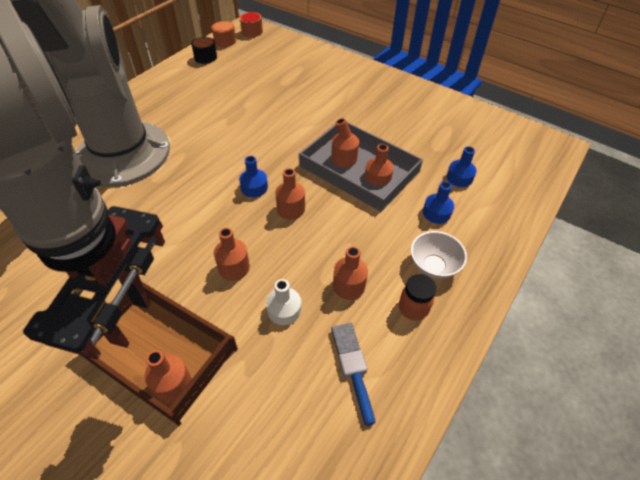

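Call:
{"api": "send_rows", "payload": {"rows": [{"delta_pos": [0.5, -0.5, 0], "angular": [0, 0, 0]}, {"delta_pos": [1.3, -1.4, 0], "angular": [0, 0, 0]}, {"delta_pos": [2.2, -2.4, 0], "angular": [0, 0, 0]}, {"delta_pos": [3.1, -3.4, 0], "angular": [0, 0, 0]}, {"delta_pos": [4.0, -4.4, 0], "angular": [0, 0, 0]}, {"delta_pos": [4.9, -5.4, 0], "angular": [0, 0, 0]}, {"delta_pos": [5.8, -6.4, 0], "angular": [0, 0, 0]}, {"delta_pos": [6.7, -7.4, 0], "angular": [0, 0, 0]}, {"delta_pos": [7.5, -8.3, 0], "angular": [0, 0, 0]}, {"delta_pos": [8.0, -8.9, 0], "angular": [0, 0, 0]}, {"delta_pos": [8.17, -9.09, 0], "angular": [0, 0, 0]}, {"delta_pos": [8.17, -9.09, 0], "angular": [0, 0, 0]}, {"delta_pos": [8.17, -9.09, 0], "angular": [0, 0, 0]}, {"delta_pos": [8.17, -9.09, 0], "angular": [0, 0, 0]}], "jaw": 60}}

```text
time: 26.6
ee_pos: [0.6713, -0.0003, 0.239]
orientation: [179.9, 0.1, 21.0]
ft_force: [0.3, 0.3, 0.1]
gripper_width: 0.0601
```

```bash
python3 look.py 15 wrist; python3 go.py 0.671 0.0025 0.090 21
```

```text
t 26.6 pos [ 6.713e-01 -3.000e-04  2.390e-01] [1.7995e+02 7.0000e-02 2.0960e+01] [0.3 0.3 0.1] 0.060145488963119005
pos [ 0.6714 -0.      0.2392] dist 0.14920625651088473
delta [ 0.021 -0.088  4.973] ang [ 0.01   0.008 -0.005]
```

View pics/wrist15.png

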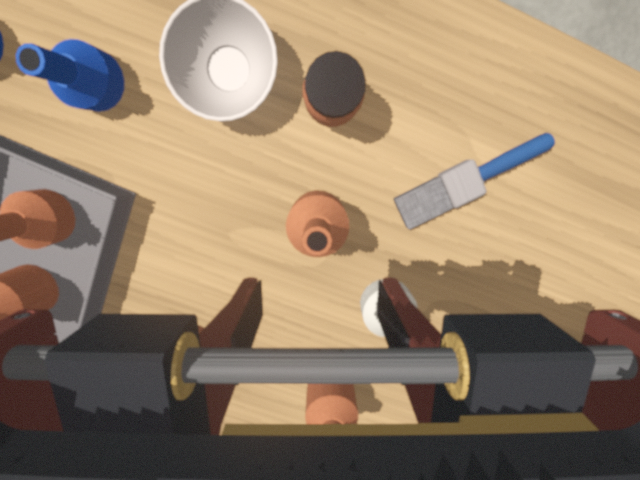

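Call:
{"api": "send_rows", "payload": {"rows": [{"delta_pos": [0, -0.03, 0.6], "angular": [0, 0, 0]}, {"delta_pos": [0, -0.03, 1.6], "angular": [0, 0, 0]}, {"delta_pos": [0, -0.03, 2.7], "angular": [0, 0, 0]}, {"delta_pos": [0, -0.03, 3.7], "angular": [0, 0, 0]}, {"delta_pos": [0, -0.03, 4.5], "angular": [0, 0, 0]}, {"delta_pos": [0, -0.03, 4.9], "angular": [0, 0, 0]}, {"delta_pos": [0, -0.03, 4.97], "angular": [0, 0, 0]}, {"delta_pos": [0, -0.03, 4.97], "angular": [0, 0, 0]}, {"delta_pos": [0, -0.03, 4.97], "angular": [0, 0, 0]}, {"delta_pos": [0, -0.03, 4.97], "angular": [0, 0, 0]}]}}

```text
time: 27.65
ee_pos: [0.6722, 0.0031, 0.0917]
orientation: [180.0, -0.1, 21.1]
ft_force: [0.9, 0.3, 0.3]
gripper_width: 0.0601
```

Call:
{"api": "send_rows", "payload": {"rows": [{"delta_pos": [0, 0, 0], "angular": [0, 0, 0]}, {"delta_pos": [0, 0, 0], "angular": [0, 0, 0]}, {"delta_pos": [0, 0, 0], "angular": [0, 0, 0]}, {"delta_pos": [0, 0, 0], "angular": [0, 0, 0]}, {"delta_pos": [0, 0, 0], "angular": [0, 0, 0]}, {"delta_pos": [0, 0, 0], "angular": [0, 0, 0]}, {"delta_pos": [0, 0, 0], "angular": [0, 0, 0]}, {"delta_pos": [0, 0, 0], "angular": [0, 0, 0]}], "jaw": 10}}

```text
time: 28.45
ee_pos: [0.6713, 0.0029, 0.0902]
orientation: [180.0, 0.0, 21.1]
ft_force: [-0.3, -1.4, 0.6]
gripper_width: 0.0262
```

Call:
{"api": "send_rows", "payload": {"rows": [{"delta_pos": [0, 0, -0.3], "angular": [0, 0, 0]}, {"delta_pos": [0, 0, -1.0], "angular": [0, 0, 0]}, {"delta_pos": [0, 0, -2.0], "angular": [0, 0, 0]}, {"delta_pos": [0, 0, -3.0], "angular": [0, 0, 0]}, {"delta_pos": [0, 0, -4.0], "angular": [0, 0, 0]}, {"delta_pos": [0, 0, -4.8], "angular": [0, 0, 0]}, {"delta_pos": [0, 0, -5.0], "angular": [0, 0, 0]}, {"delta_pos": [0, 0, -5.0], "angular": [0, 0, 0]}, {"delta_pos": [0, 0, -5.0], "angular": [0, 0, 0]}]}}

```text
time: 29.35
ee_pos: [0.6704, 0.0029, 0.2387]
orientation: [-180.0, 0.1, 21.1]
ft_force: [-0.7, -1.3, -2.6]
gripper_width: 0.0259
```

```bash
sed -i 's/3105/3115/' slot.py; python3 slot.py; python3 look.py 16 scene;python3 go.py 0.5362 -0.2723 0.239 21
```

```text
(66, 34.3) [ 0.5362 -0.2723]
(66, -34.3) [ 0.5414 -0.3408]
(-66, 34.3) [ 0.4046 -0.2822]
(-66, -34.3) [ 0.4098 -0.3507]
t 29.35 pos [0.6704 0.0029 0.2387] [-1.7996e+02  1.4000e-01  2.1130e+01] [-0.7 -1.3 -2.6] 0.025855781264785258
pos [0.6703 0.0029 0.2383] dist 0.3061542555959977
delta [-7.477e+00  6.945e+00 -6.000e-03] ang [-0.01   0.034  0.027]
```

View pics/scene16.png

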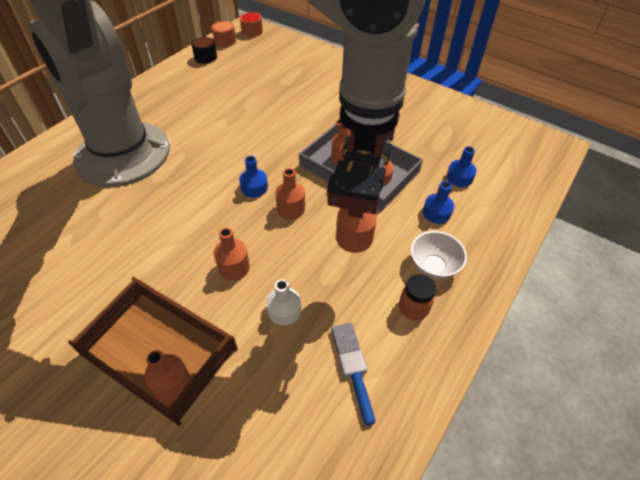

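Call:
{"api": "send_rows", "payload": {"rows": [{"delta_pos": [-0.4, 0.4, 0], "angular": [0, 0, 0]}, {"delta_pos": [-1.1, 1.0, 0], "angular": [0, 0, 0]}, {"delta_pos": [-1.9, 1.8, 0], "angular": [0, 0, 0]}, {"delta_pos": [-2.75, 2.55, 0], "angular": [0, 0, 0]}, {"delta_pos": [-3.6, 3.35, 0], "angular": [0, 0, 0]}, {"delta_pos": [-4.45, 4.15, 0], "angular": [0, 0, 0]}, {"delta_pos": [-5.3, 4.95, 0], "angular": [0, 0, 0]}, {"delta_pos": [-6.1, 5.7, 0], "angular": [0, 0, 0]}, {"delta_pos": [-6.8, 6.3, 0], "angular": [0, 0, 0]}, {"delta_pos": [-7.3, 6.8, 0], "angular": [0, 0, 0]}, {"delta_pos": [-7.48, 6.95, 0], "angular": [0, 0, 0]}, {"delta_pos": [-7.48, 6.95, 0], "angular": [0, 0, 0]}, {"delta_pos": [-7.48, 6.95, 0], "angular": [0, 0, 0]}, {"delta_pos": [-7.48, 6.95, 0.7], "angular": [0, 0, 0]}, {"delta_pos": [-7.48, 6.95, 1.4], "angular": [0, 0, 0]}, {"delta_pos": [-7.48, 6.95, 1.8], "angular": [0, 0, 0]}, {"delta_pos": [-7.48, 6.95, 1.9], "angular": [0, 0, 0]}, {"delta_pos": [-7.48, 6.95, 1.9], "angular": [0, 0, 0]}]}}

```text
time: 31.2
ee_pos: [0.5375, -0.2715, 0.1832]
orientation: [-180.0, -0.0, 21.2]
ft_force: [0.5, 0.3, -2.1]
gripper_width: 0.0253
```

```bash
python3 look.py 17 wrist; python3 go.py 0.5362 -0.2718 0.105 21
```

```text
t 31.2 pos [ 0.5375 -0.2715  0.1832] [-179.97   -0.     21.2 ] [ 0.5  0.3 -2.1] 0.02531327634082939
pos [ 0.5379 -0.2719  0.1838] dist 0.07886322674143938
delta [-0.053 -0.023  2.628] ang [ 0.004 -0.009  0.035]
```

View pics/wrist17.png

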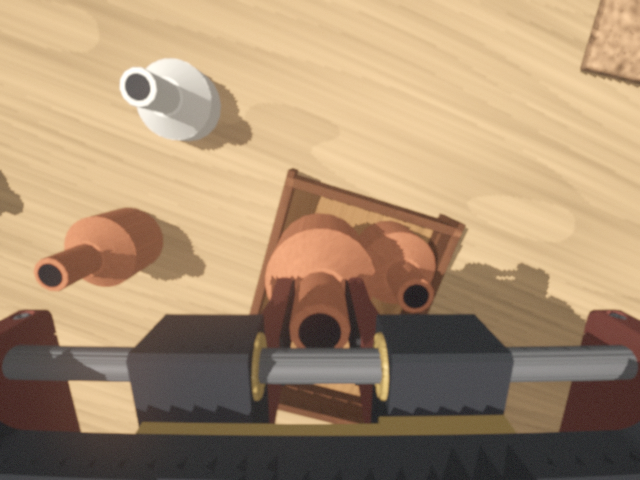

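Call:
{"api": "send_rows", "payload": {"rows": [{"delta_pos": [0, 0, 0.3], "angular": [0, 0, 0]}, {"delta_pos": [0, 0, 0.8], "angular": [0, 0, 0]}, {"delta_pos": [0, 0, 1.3], "angular": [0, 0, 0]}, {"delta_pos": [0, 0, 1.8], "angular": [0, 0, 0]}, {"delta_pos": [0, 0, 2.3], "angular": [0, 0, 0]}, {"delta_pos": [0, 0, 2.6], "angular": [0, 0, 0]}, {"delta_pos": [0, 0, 2.6], "angular": [0, 0, 0]}, {"delta_pos": [0, 0, 2.6], "angular": [0, 0, 0]}]}}

```text
time: 32.05
ee_pos: [0.5374, -0.2723, 0.1052]
orientation: [-180.0, -0.0, 21.1]
ft_force: [-0.8, 0.9, -1.9]
gripper_width: 0.0256
```

```bash
python3 look.py 18 scene wrist; python3 go.py 0.5362 -0.2718 0.0960 21
```

```text
t 32.05 pos [ 0.5374 -0.2723  0.1052] [-1.7999e+02 -1.0000e-02  2.1130e+01] [-0.8  0.9 -1.9] 0.02563716578501324
pos [ 0.5378 -0.2725  0.106 ] dist 0.010141818566502099
delta [-0.043 -0.04   0.333] ang [ 0.011 -0.012  0.026]
```

View pics/wrist18.png

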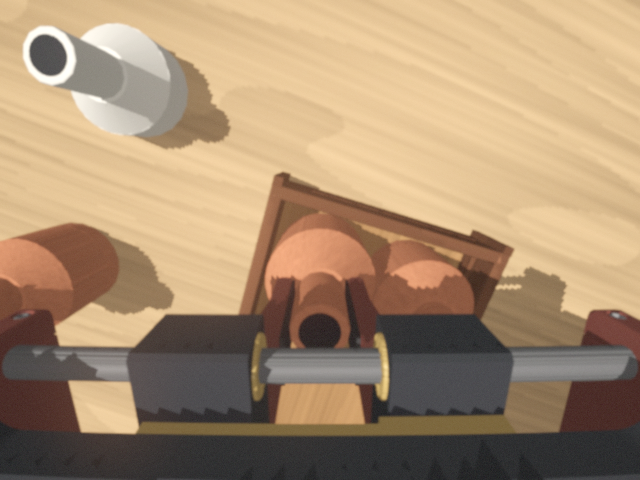

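Call:
{"api": "send_rows", "payload": {"rows": [{"delta_pos": [0, 0, 0.1], "angular": [0, 0, 0]}, {"delta_pos": [0, 0, 0.2], "angular": [0, 0, 0]}, {"delta_pos": [0, 0, 0.27], "angular": [0, 0, 0]}, {"delta_pos": [0, 0, 0.3], "angular": [0, 0, 0]}, {"delta_pos": [0, 0, 0.32], "angular": [0, 0, 0]}, {"delta_pos": [0, 0, 0.32], "angular": [0, 0, 0]}]}}

```text
time: 32.75
ee_pos: [0.5372, -0.2723, 0.0961]
orientation: [180.0, 0.0, 21.1]
ft_force: [-2.1, -0.2, 4.2]
gripper_width: 0.0257
```

Call:
{"api": "send_rows", "payload": {"rows": [{"delta_pos": [0, 0, 0], "angular": [0, 0, 0]}, {"delta_pos": [0, 0, 0], "angular": [0, 0, 0]}, {"delta_pos": [0, 0, 0], "angular": [0, 0, 0]}, {"delta_pos": [0, 0, 0], "angular": [0, 0, 0]}, {"delta_pos": [0, 0, -0.5], "angular": [0, 0, 0]}, {"delta_pos": [0, 0, -1.5], "angular": [0, 0, 0]}, {"delta_pos": [0, 0, -2.7], "angular": [0, 0, 0]}, {"delta_pos": [0, 0, -3.8], "angular": [0, 0, 0]}, {"delta_pos": [0, 0, -4.6], "angular": [0, 0, 0]}, {"delta_pos": [0, 0, -4.8], "angular": [0, 0, 0]}, {"delta_pos": [0, 0, -4.8], "angular": [0, 0, 0]}], "jaw": 45}}

```text
time: 33.85
ee_pos: [0.5376, -0.2724, 0.2409]
orientation: [179.9, -0.1, 21.1]
ft_force: [-0.2, 0.1, -0.3]
gripper_width: 0.0447
```

```bash
python3 look.py 19 scene wrist; python3 go.py 0.4600 -0.0965 0.239 21;python3 go.py 0.4570 0.0970 0.239 21
```

```text
t 33.85 pos [ 0.5376 -0.2724  0.2409] [ 1.799e+02 -9.000e-02  2.113e+01] [-0.2  0.1 -0.3] 0.044704182606845486
pos [ 0.5364 -0.2721  0.2386] dist 0.19149436850978052
delta [-0.267 -6.378 -0.007] ang [-0.013  0.015  0.026]
pos [ 0.5364 -0.2721  0.2386] dist 0.3775291019344171
delta [ 1.965e+00 -1.243e+01 -3.000e-03] ang [-0.013  0.015  0.026]
```

View pics/wrist19.png

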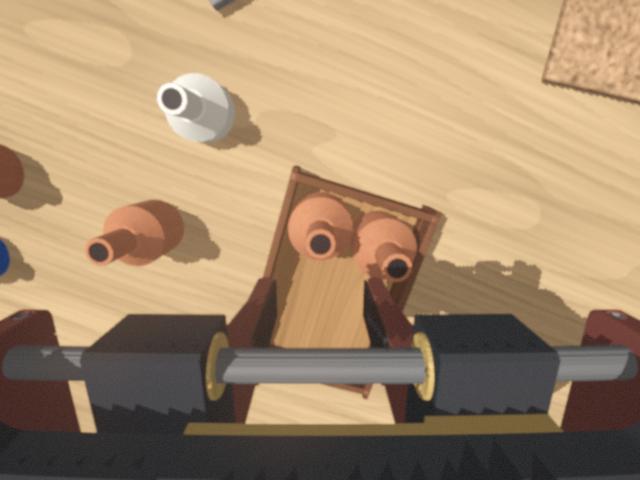

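View pics/scene19.png

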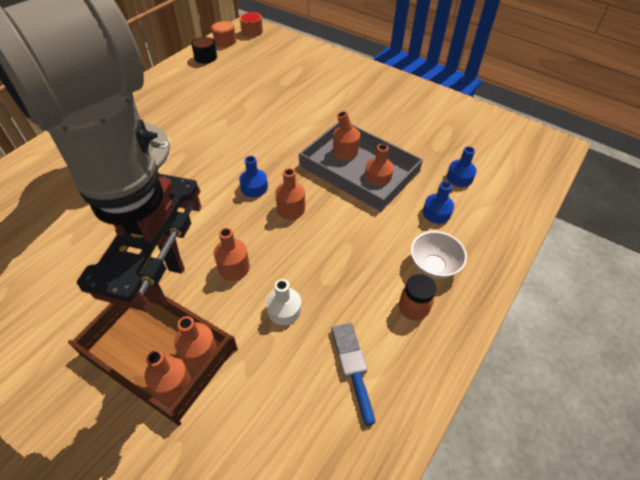

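```bash
python3 - <<'E'
import cv2,numpy as np
a=[cv2.resize(cv2.imread(f'pics/scene{i}.png')[95:215,290:430],None,fx=2.8,fy=2.8,interpolation=cv2.INTER_CUBIC) for i in(14,19)]
cv2.imwrite('pics/cmp.png',np.hstack(a))
E
python3 look.py 19 top
```

```text
t 33.95 pos [ 0.5364 -0.2721  0.2386] [-1.7993e+02  8.0000e-02  2.1130e+01] [0.3 0.  0.6] 0.0447838369507584
```

View pics/cmp.png

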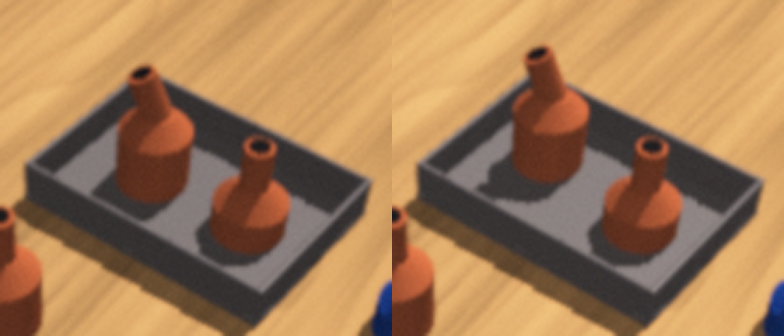

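View pics/top19.png

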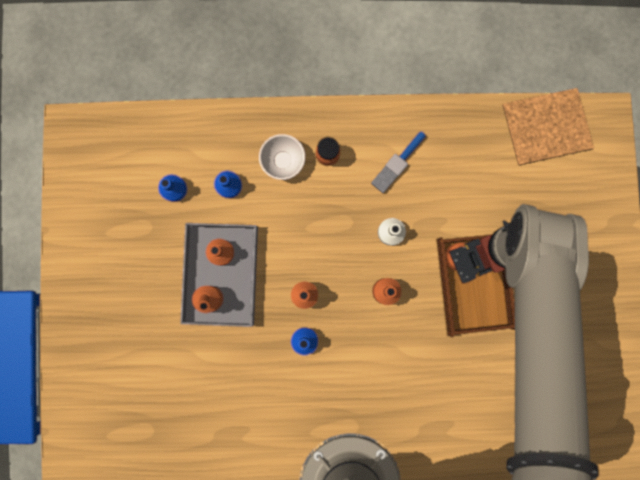

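Call:
{"api": "send_rows", "payload": {"rows": [{"delta_pos": [0.05, -0.4, 0], "angular": [0, 0, 0]}, {"delta_pos": [0.2, -1.3, 0], "angular": [0, 0, 0]}, {"delta_pos": [0.4, -2.5, 0], "angular": [0, 0, 0]}, {"delta_pos": [0.6, -3.8, 0], "angular": [0, 0, 0]}, {"delta_pos": [0.8, -5.1, 0], "angular": [0, 0, 0]}, {"delta_pos": [1.0, -6.4, 0], "angular": [0, 0, 0]}, {"delta_pos": [1.2, -7.7, 0], "angular": [0, 0, 0]}, {"delta_pos": [1.42, -9.0, 0], "angular": [0, 0, 0]}, {"delta_pos": [1.63, -10.3, 0], "angular": [0, 0, 0]}, {"delta_pos": [1.82, -11.5, 0], "angular": [0, 0, 0]}, {"delta_pos": [1.93, -12.2, 0], "angular": [0, 0, 0]}, {"delta_pos": [1.97, -12.43, 0], "angular": [0, 0, 0]}, {"delta_pos": [1.97, -12.43, 0], "angular": [0, 0, 0]}, {"delta_pos": [1.97, -12.43, 0], "angular": [0, 0, 0]}, {"delta_pos": [1.97, -12.43, 0], "angular": [0, 0, 0]}], "jaw": 60}}

```text
time: 35.5
ee_pos: [0.4581, 0.0953, 0.2394]
orientation: [180.0, 0.0, 21.0]
ft_force: [0.2, 0.6, 0.2]
gripper_width: 0.0598
```

```bash
python3 look.py 20 wrist; python3 go.py 0.457 0.097 0.090 21
```

```text
t 35.5 pos [0.4581 0.0953 0.2394] [1.7998e+02 4.0000e-02 2.0980e+01] [0.2 0.6 0.2] 0.059754740559642715
pos [0.4581 0.0955 0.2394] dist 0.1494466073895531
delta [-0.015 -0.062  4.981] ang [ 0.002  0.005 -0.001]
```

View pics/wrist20.png

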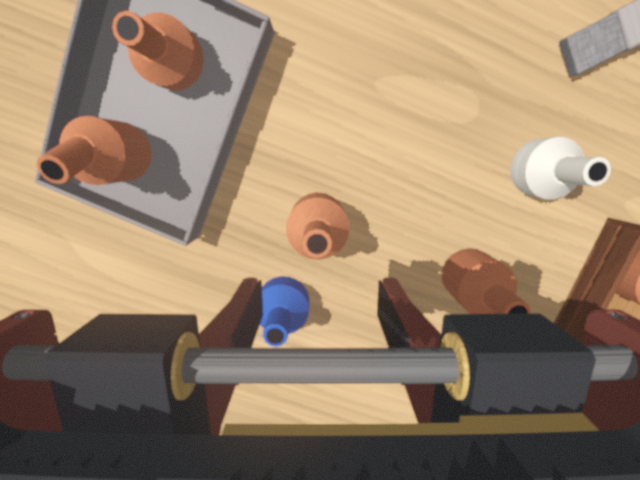

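Call:
{"api": "send_rows", "payload": {"rows": [{"delta_pos": [0, -0.02, 0.6], "angular": [0, 0, 0]}, {"delta_pos": [0, -0.02, 1.6], "angular": [0, 0, 0]}, {"delta_pos": [0, -0.02, 2.7], "angular": [0, 0, 0]}, {"delta_pos": [0, -0.02, 3.7], "angular": [0, 0, 0]}, {"delta_pos": [0, -0.02, 4.5], "angular": [0, 0, 0]}, {"delta_pos": [0, -0.02, 4.9], "angular": [0, 0, 0]}, {"delta_pos": [0, -0.02, 4.97], "angular": [0, 0, 0]}, {"delta_pos": [0, -0.02, 4.97], "angular": [0, 0, 0]}, {"delta_pos": [0, -0.02, 4.97], "angular": [0, 0, 0]}, {"delta_pos": [0, -0.02, 4.97], "angular": [0, 0, 0]}]}}

```text
time: 36.55
ee_pos: [0.4585, 0.0975, 0.0916]
orientation: [180.0, -0.1, 21.1]
ft_force: [-0.1, -0.4, 0.0]
gripper_width: 0.0603
```

Call:
{"api": "send_rows", "payload": {"rows": [{"delta_pos": [0, 0, 0], "angular": [0, 0, 0]}, {"delta_pos": [0, 0, 0], "angular": [0, 0, 0]}, {"delta_pos": [0, 0, 0], "angular": [0, 0, 0]}, {"delta_pos": [0, 0, 0], "angular": [0, 0, 0]}, {"delta_pos": [0, 0, 0], "angular": [0, 0, 0]}, {"delta_pos": [0, 0, 0], "angular": [0, 0, 0]}, {"delta_pos": [0, 0, 0], "angular": [0, 0, 0]}, {"delta_pos": [0, 0, 0], "angular": [0, 0, 0]}], "jaw": 10}}

```text
time: 37.35
ee_pos: [0.4576, 0.0975, 0.0905]
orientation: [-180.0, 0.0, 21.1]
ft_force: [0.4, 0.2, -0.5]
gripper_width: 0.026
```

Call:
{"api": "send_rows", "payload": {"rows": [{"delta_pos": [0, 0, -0.3], "angular": [0, 0, 0]}, {"delta_pos": [0, 0, -1.0], "angular": [0, 0, 0]}, {"delta_pos": [0, 0, -2.0], "angular": [0, 0, 0]}, {"delta_pos": [0, 0, -3.0], "angular": [0, 0, 0]}, {"delta_pos": [0, 0, -4.0], "angular": [0, 0, 0]}, {"delta_pos": [0, 0, -4.8], "angular": [0, 0, 0]}, {"delta_pos": [0, 0, -5.0], "angular": [0, 0, 0]}, {"delta_pos": [0, 0, -5.0], "angular": [0, 0, 0]}, {"delta_pos": [0, 0, -5.0], "angular": [0, 0, 0]}]}}

```text
time: 38.25
ee_pos: [0.4568, 0.097, 0.2393]
orientation: [-180.0, 0.1, 21.1]
ft_force: [0.4, -0.5, -2.3]
gripper_width: 0.0255
```

```bash
python3 look.py 21 scene;python3 go.py 0.4105 -0.3502 0.239 21
```

```text
t 38.25 pos [0.4568 0.097  0.2393] [-1.7999e+02  1.2000e-01  2.1130e+01] [ 0.4 -0.5 -2.3] 0.025488476845218044
pos [0.4567 0.097  0.2391] dist 0.4496081751027462
delta [-6.811 13.35   0.015] ang [-0.005  0.031  0.027]
```

View pics/scene21.png

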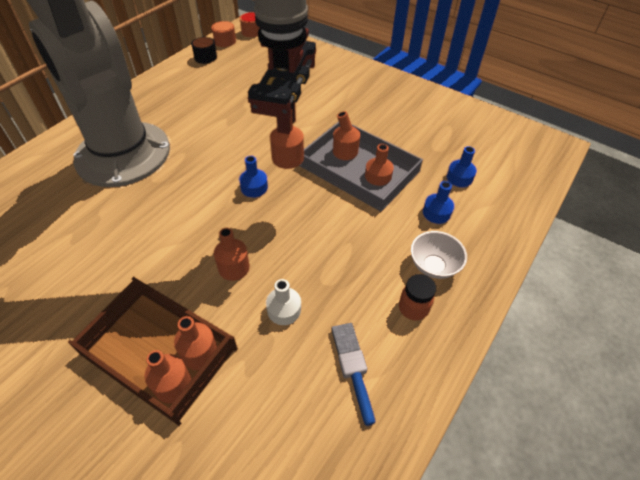

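Call:
{"api": "send_rows", "payload": {"rows": [{"delta_pos": [-0.2, 0.4, 0], "angular": [0, 0, 0]}, {"delta_pos": [-0.6, 1.15, 0], "angular": [0, 0, 0]}, {"delta_pos": [-1.15, 2.25, 0], "angular": [0, 0, 0]}, {"delta_pos": [-1.75, 3.4, 0], "angular": [0, 0, 0]}, {"delta_pos": [-2.35, 4.6, 0], "angular": [0, 0, 0]}, {"delta_pos": [-2.95, 5.8, 0], "angular": [0, 0, 0]}, {"delta_pos": [-3.55, 7.0, 0], "angular": [0, 0, 0]}, {"delta_pos": [-4.2, 8.2, 0], "angular": [0, 0, 0]}, {"delta_pos": [-4.8, 9.4, 0], "angular": [0, 0, 0]}, {"delta_pos": [-5.4, 10.6, 0], "angular": [0, 0, 0]}, {"delta_pos": [-6.0, 11.75, 0], "angular": [0, 0, 0]}, {"delta_pos": [-6.5, 12.7, 0], "angular": [0, 0, 0]}, {"delta_pos": [-6.75, 13.2, 0], "angular": [0, 0, 0]}, {"delta_pos": [-6.81, 13.35, 0], "angular": [0, 0, 0]}, {"delta_pos": [-6.81, 13.35, 0], "angular": [0, 0, 0]}, {"delta_pos": [-6.81, 13.35, 0.7], "angular": [0, 0, 0]}, {"delta_pos": [-6.81, 13.35, 1.4], "angular": [0, 0, 0]}, {"delta_pos": [-6.81, 13.35, 1.8], "angular": [0, 0, 0]}, {"delta_pos": [-6.81, 13.35, 1.9], "angular": [0, 0, 0]}, {"delta_pos": [-6.81, 13.35, 1.9], "angular": [0, 0, 0]}]}}

```text
time: 40.3
ee_pos: [0.4119, -0.3489, 0.1836]
orientation: [-180.0, -0.0, 21.2]
ft_force: [-0.1, -0.5, -2.7]
gripper_width: 0.0257
```

```bash
python3 look.py 22 wrist scene; python3 go.py 0.4105 -0.3502 0.105 21
```

```text
t 40.3 pos [ 0.4119 -0.3489  0.1836] [-179.97   -0.     21.21] [-0.1 -0.5 -2.7] 0.02574288265456241
pos [ 0.4122 -0.3497  0.1844] dist 0.07945441942902462
delta [-0.06  -0.009  2.648] ang [ 0.013 -0.01   0.032]
```

View pics/wrist22.png

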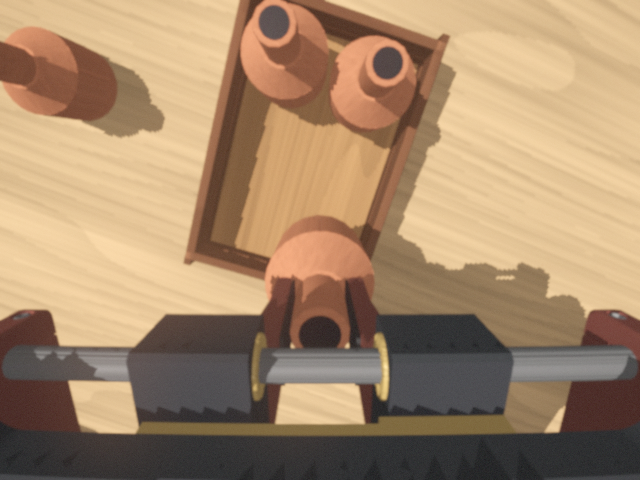

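View pics/scene22.png

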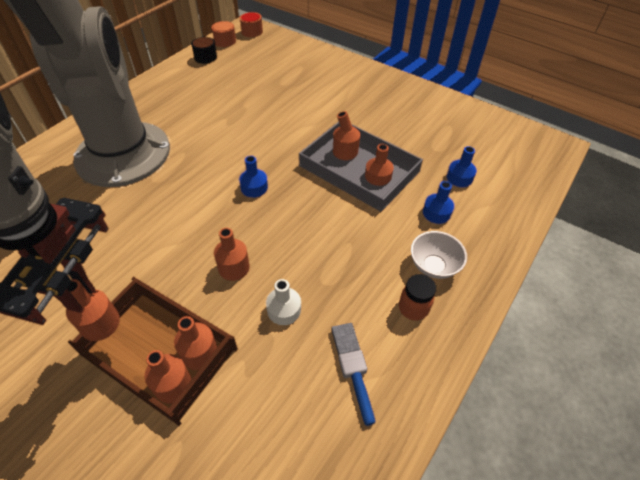

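Call:
{"api": "send_rows", "payload": {"rows": [{"delta_pos": [0.1, -0.05, 0.3], "angular": [0, 0, 0]}, {"delta_pos": [0.1, -0.05, 0.8], "angular": [0, 0, 0]}, {"delta_pos": [0.1, -0.05, 1.3], "angular": [0, 0, 0]}, {"delta_pos": [0.1, -0.05, 1.8], "angular": [0, 0, 0]}, {"delta_pos": [0.1, -0.05, 2.3], "angular": [0, 0, 0]}, {"delta_pos": [0.1, -0.05, 2.6], "angular": [0, 0, 0]}, {"delta_pos": [0.1, -0.05, 2.6], "angular": [0, 0, 0]}, {"delta_pos": [0.1, -0.05, 2.6], "angular": [0, 0, 0]}]}}

```text
time: 41.2
ee_pos: [0.4141, -0.3474, 0.1059]
orientation: [180.0, -0.0, 21.1]
ft_force: [1.7, -0.4, -2.1]
gripper_width: 0.0256
```

```bash
python3 look.py 23 scene wrist; python3 go.py 0.4145 -0.350 0.0963 21
```

```text
t 41.2 pos [ 0.4141 -0.3474  0.1059] [ 1.7998e+02 -2.0000e-02  2.1130e+01] [ 1.7 -0.4 -2.1] 0.025600574305013706
pos [ 0.4143 -0.3476  0.1064] dist 0.010327952209510442
delta [-0.024  0.075  0.335] ang [ 0.015 -0.01   0.026]
```

View pics/wrist23.png

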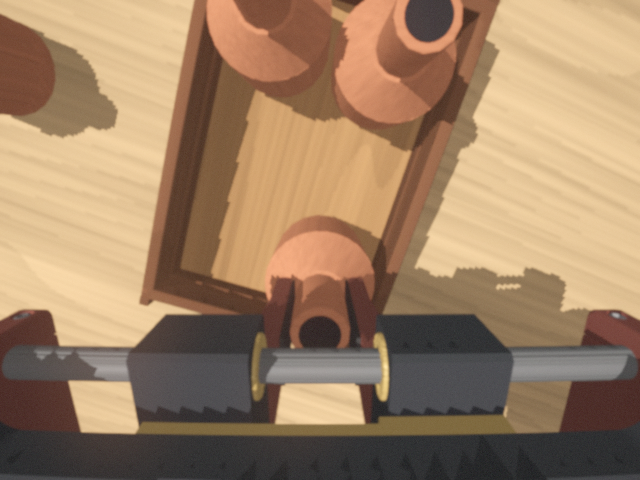

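View pics/scene23.png

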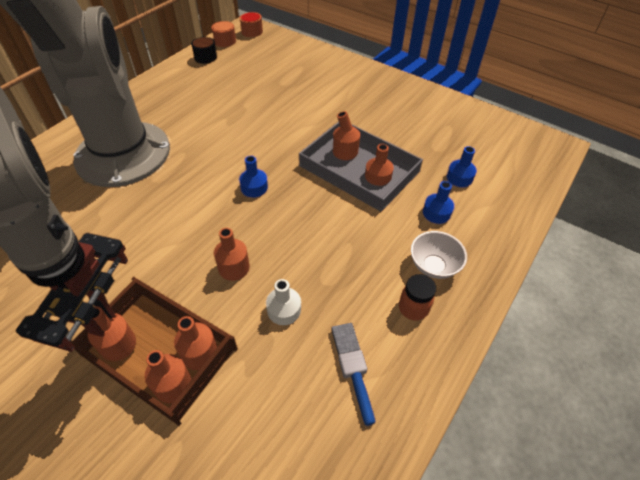

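Call:
{"api": "send_rows", "payload": {"rows": [{"delta_pos": [0, 0.05, 0.05], "angular": [0, 0, 0]}, {"delta_pos": [0, 0.07, 0.15], "angular": [0, 0, 0]}, {"delta_pos": [0, 0.07, 0.23], "angular": [0, 0, 0]}, {"delta_pos": [0, 0.07, 0.29], "angular": [0, 0, 0]}, {"delta_pos": [0, 0.07, 0.32], "angular": [0, 0, 0]}, {"delta_pos": [0, 0.07, 0.32], "angular": [0, 0, 0]}]}}

```text
time: 41.9
ee_pos: [0.4145, -0.3492, 0.0965]
orientation: [-180.0, 0.0, 21.1]
ft_force: [-2.0, 1.8, 3.9]
gripper_width: 0.0256
```

Call:
{"api": "send_rows", "payload": {"rows": [{"delta_pos": [0, 0, 0], "angular": [0, 0, 0]}, {"delta_pos": [0, 0, 0], "angular": [0, 0, 0]}, {"delta_pos": [0, 0, 0], "angular": [0, 0, 0]}, {"delta_pos": [0, 0, 0], "angular": [0, 0, 0]}, {"delta_pos": [0, 0, -0.5], "angular": [0, 0, 0]}, {"delta_pos": [0, 0, -1.5], "angular": [0, 0, 0]}, {"delta_pos": [0, 0, -2.7], "angular": [0, 0, 0]}, {"delta_pos": [0, 0, -3.8], "angular": [0, 0, 0]}, {"delta_pos": [0, 0, -4.6], "angular": [0, 0, 0]}, {"delta_pos": [0, 0, -4.8], "angular": [0, 0, 0]}, {"delta_pos": [0, 0, -4.8], "angular": [0, 0, 0]}], "jaw": 45}}

```text
time: 43.0
ee_pos: [0.4148, -0.3495, 0.2405]
orientation: [179.9, -0.0, 21.1]
ft_force: [-0.7, -0.2, -0.2]
gripper_width: 0.0452
```

```bash
python3 look.py 24 scene wrist; python3 go.py 0.4600 -0.0965 0.239 21
```

```text
t 43.0 pos [ 0.4148 -0.3495  0.2405] [ 1.7991e+02 -4.0000e-02  2.1120e+01] [-0.7 -0.2 -0.2] 0.04520463341043822
pos [ 0.4138 -0.3489  0.2386] dist 0.2565847396649416
delta [ 4.469e+00 -7.293e+00 -7.000e-03] ang [-0.019  0.013  0.026]
```

View pics/wrist24.png

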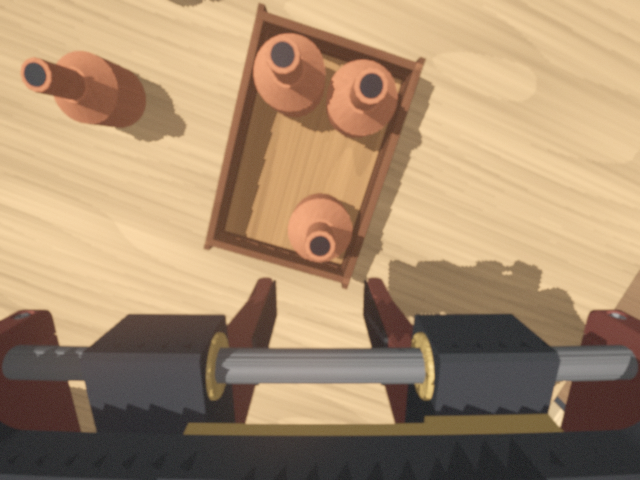

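View pics/scene24.png

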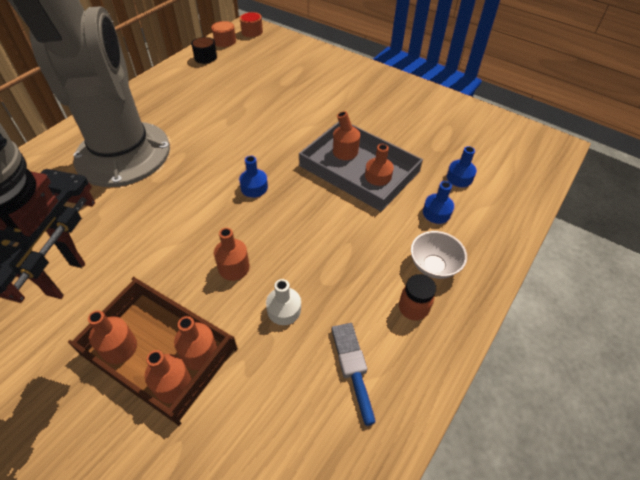

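Three stand in the crate. Last sound vase C (scene 232,255) is where it was.

Call:
{"api": "send_rows", "payload": {"rows": [{"delta_pos": [0.3, -0.5, 0], "angular": [0, 0, 0]}, {"delta_pos": [0.85, -1.4, 0], "angular": [0, 0, 0]}, {"delta_pos": [1.55, -2.5, 0], "angular": [0, 0, 0]}, {"delta_pos": [2.25, -3.7, 0], "angular": [0, 0, 0]}, {"delta_pos": [3.0, -4.9, 0], "angular": [0, 0, 0]}, {"delta_pos": [3.7, -6.1, 0], "angular": [0, 0, 0]}, {"delta_pos": [4.25, -6.9, 0], "angular": [0, 0, 0]}, {"delta_pos": [4.47, -7.29, 0], "angular": [0, 0, 0]}, {"delta_pos": [4.47, -7.29, 0], "angular": [0, 0, 0]}, {"delta_pos": [4.47, -7.29, 0], "angular": [0, 0, 0]}, {"delta_pos": [4.47, -7.29, 0], "angular": [0, 0, 0]}], "jaw": 60}}

```text
time: 44.2
ee_pos: [0.4602, -0.0978, 0.2395]
orientation: [-180.0, 0.1, 21.0]
ft_force: [-0.2, -0.2, 0.5]
gripper_width: 0.0597
```

```bash
python3 look.py 25 wrist; python3 go.py 0.460 -0.0965 0.090 21
```

```text
t 44.2 pos [ 0.4602 -0.0978  0.2395] [-1.7998e+02  6.0000e-02  2.1040e+01] [-0.2 -0.2  0.5] 0.059681648230971954
pos [ 0.4603 -0.098   0.2396] dist 0.14959162385458705
delta [ 0.013 -0.047  4.986] ang [-0.002  0.009  0.004]
```

View pics/wrist25.png

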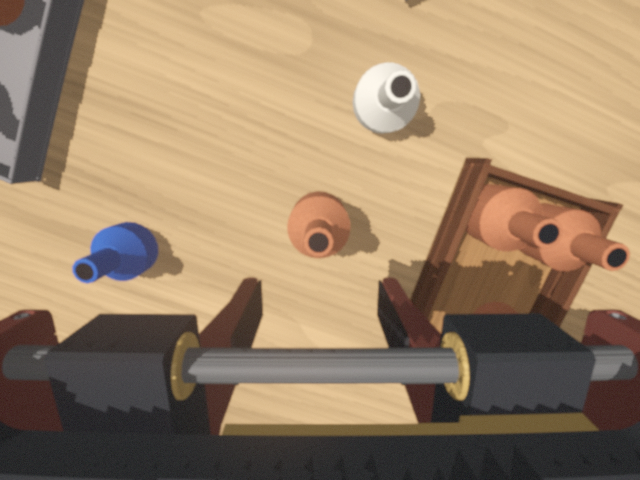

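Call:
{"api": "send_rows", "payload": {"rows": [{"delta_pos": [0, -0.02, 0.6], "angular": [0, 0, 0]}, {"delta_pos": [0, -0.02, 1.6], "angular": [0, 0, 0]}, {"delta_pos": [0, -0.02, 2.7], "angular": [0, 0, 0]}, {"delta_pos": [0, -0.02, 3.7], "angular": [0, 0, 0]}, {"delta_pos": [0, -0.02, 4.5], "angular": [0, 0, 0]}, {"delta_pos": [0, -0.02, 4.9], "angular": [0, 0, 0]}, {"delta_pos": [0, -0.02, 4.97], "angular": [0, 0, 0]}, {"delta_pos": [0, -0.02, 4.97], "angular": [0, 0, 0]}, {"delta_pos": [0, -0.02, 4.97], "angular": [0, 0, 0]}, {"delta_pos": [0, -0.02, 4.97], "angular": [0, 0, 0]}]}}

```text
time: 45.25
ee_pos: [0.4614, -0.0966, 0.0919]
orientation: [179.9, -0.1, 21.1]
ft_force: [0.2, 0.8, 0.0]
gripper_width: 0.06
```

Call:
{"api": "send_rows", "payload": {"rows": [{"delta_pos": [0, 0, 0], "angular": [0, 0, 0]}, {"delta_pos": [0, 0, 0], "angular": [0, 0, 0]}, {"delta_pos": [0, 0, 0], "angular": [0, 0, 0]}, {"delta_pos": [0, 0, 0], "angular": [0, 0, 0]}, {"delta_pos": [0, 0, 0], "angular": [0, 0, 0]}, {"delta_pos": [0, 0, 0], "angular": [0, 0, 0]}, {"delta_pos": [0, 0, 0], "angular": [0, 0, 0]}, {"delta_pos": [0, 0, 0], "angular": [0, 0, 0]}], "jaw": 10}}

```text
time: 46.05
ee_pos: [0.4606, -0.0963, 0.0909]
orientation: [-180.0, -0.0, 21.1]
ft_force: [0.1, 0.2, 1.3]
gripper_width: 0.0256
```

Call:
{"api": "send_rows", "payload": {"rows": [{"delta_pos": [0, 0, -0.3], "angular": [0, 0, 0]}, {"delta_pos": [0, 0, -1.0], "angular": [0, 0, 0]}, {"delta_pos": [0, 0, -2.0], "angular": [0, 0, 0]}, {"delta_pos": [0, 0, -3.0], "angular": [0, 0, 0]}, {"delta_pos": [0, 0, -4.0], "angular": [0, 0, 0]}, {"delta_pos": [0, 0, -4.8], "angular": [0, 0, 0]}, {"delta_pos": [0, 0, -5.0], "angular": [0, 0, 0]}, {"delta_pos": [0, 0, -5.0], "angular": [0, 0, 0]}, {"delta_pos": [0, 0, -5.0], "angular": [0, 0, 0]}]}}

```text
time: 46.95
ee_pos: [0.4596, -0.0964, 0.2396]
orientation: [-179.9, 0.1, 21.1]
ft_force: [-0.3, -0.9, -1.5]
gripper_width: 0.0258
```

```bash
python3 look.py 26 scene;python3 go.py 0.409 -0.2815 0.239 21
```

```text
t 46.95 pos [ 0.4596 -0.0964  0.2396] [-1.7994e+02  1.1000e-01  2.1120e+01] [-0.3 -0.9 -1.5] 0.025810576945479974
pos [ 0.4595 -0.0963  0.2394] dist 0.1919040921530275
delta [-3.794  5.15   0.014] ang [-0.017  0.026  0.026]
```

View pics/scene26.png

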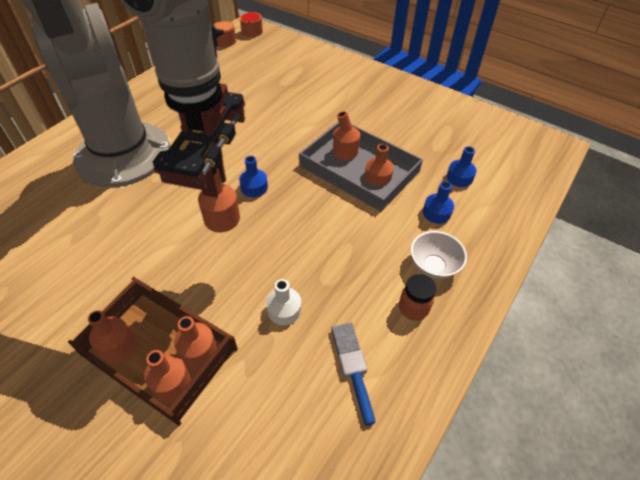

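Call:
{"api": "send_rows", "payload": {"rows": [{"delta_pos": [-0.3, 0.4, 0], "angular": [0, 0, 0]}, {"delta_pos": [-0.8, 1.1, 0], "angular": [0, 0, 0]}, {"delta_pos": [-1.45, 2.0, 0], "angular": [0, 0, 0]}, {"delta_pos": [-2.1, 2.9, 0], "angular": [0, 0, 0]}, {"delta_pos": [-2.8, 3.8, 0], "angular": [0, 0, 0]}, {"delta_pos": [-3.4, 4.6, 0], "angular": [0, 0, 0]}, {"delta_pos": [-3.7, 5.0, 0], "angular": [0, 0, 0]}, {"delta_pos": [-3.79, 5.15, 0], "angular": [0, 0, 0]}, {"delta_pos": [-3.79, 5.15, 0], "angular": [0, 0, 0]}, {"delta_pos": [-3.79, 5.15, 0], "angular": [0, 0, 0]}, {"delta_pos": [-3.79, 5.15, 0.6], "angular": [0, 0, 0]}, {"delta_pos": [-3.79, 5.15, 1.3], "angular": [0, 0, 0]}, {"delta_pos": [-3.79, 5.15, 1.8], "angular": [0, 0, 0]}, {"delta_pos": [-3.79, 5.15, 1.9], "angular": [0, 0, 0]}, {"delta_pos": [-3.79, 5.15, 1.9], "angular": [0, 0, 0]}, {"delta_pos": [-3.79, 5.15, 1.9], "angular": [0, 0, 0]}]}}

```text
time: 48.6
ee_pos: [0.4109, -0.2812, 0.1847]
orientation: [179.9, -0.1, 21.2]
ft_force: [0.5, 0.0, -2.2]
gripper_width: 0.0259
```

```bash
python3 look.py 27 wrist; python3 go.py 0.409 -0.2813 0.105 21
```

```text
t 48.6 pos [ 0.4109 -0.2812  0.1847] [ 1.7995e+02 -5.0000e-02  2.1180e+01] [ 0.5  0.  -2.2] 0.02587666177803048
pos [ 0.411  -0.2814  0.1848] dist 0.07980986728071435
delta [-0.062 -0.031  2.659] ang [ 0.014 -0.012  0.033]
```

View pics/wrist27.png

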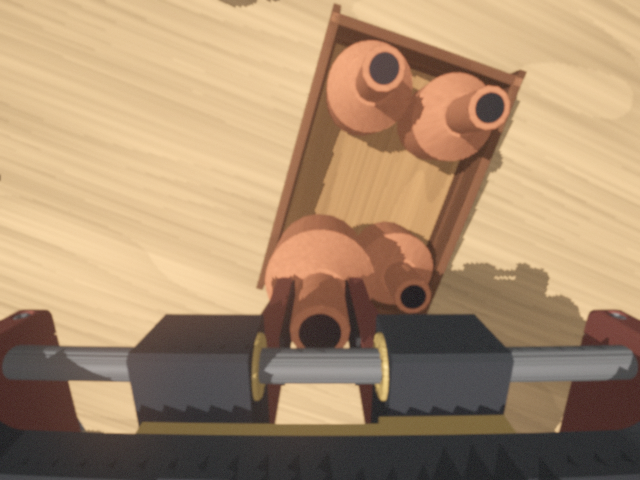

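Call:
{"api": "send_rows", "payload": {"rows": [{"delta_pos": [0, 0, 0.3], "angular": [0, 0, 0]}, {"delta_pos": [0, 0, 0.8], "angular": [0, 0, 0]}, {"delta_pos": [0, 0, 1.3], "angular": [0, 0, 0]}, {"delta_pos": [0, 0, 1.8], "angular": [0, 0, 0]}, {"delta_pos": [0, 0, 2.3], "angular": [0, 0, 0]}, {"delta_pos": [0, 0, 2.6], "angular": [0, 0, 0]}, {"delta_pos": [0, 0, 2.6], "angular": [0, 0, 0]}, {"delta_pos": [0, 0, 2.6], "angular": [0, 0, 0]}]}}

```text
time: 49.45
ee_pos: [0.4104, -0.2816, 0.1061]
orientation: [180.0, -0.0, 21.1]
ft_force: [-0.3, -0.0, -2.9]
gripper_width: 0.0256
```

```bash
python3 look.py 28 wrist; python3 go.py 0.409 -0.2813 0.0967 21
```

```text
t 49.45 pos [ 0.4104 -0.2816  0.1061] [ 1.7999e+02 -1.0000e-02  2.1130e+01] [-0.3 -0.  -2.9] 0.02560063158617362
pos [ 0.4107 -0.2817  0.1064] dist 0.009895499765349418
delta [-0.046 -0.034  0.325] ang [ 0.01  -0.008  0.026]
```

View pics/wrist28.png

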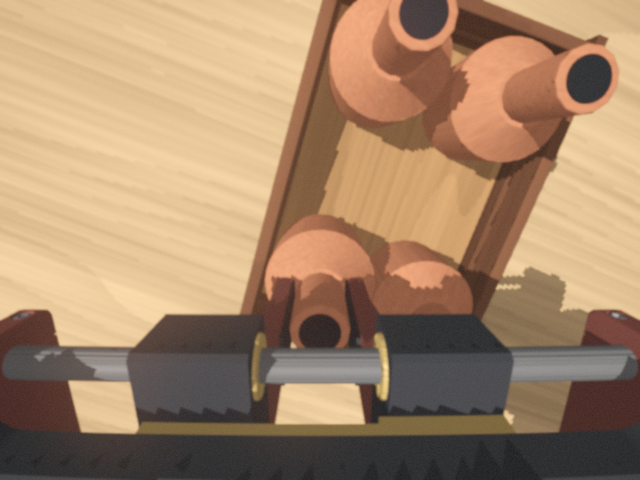

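Call:
{"api": "send_rows", "payload": {"rows": [{"delta_pos": [0, 0, 0.08], "angular": [0, 0, 0]}, {"delta_pos": [0, 0, 0.16], "angular": [0, 0, 0]}, {"delta_pos": [0, 0, 0.24], "angular": [0, 0, 0]}, {"delta_pos": [0, 0, 0.29], "angular": [0, 0, 0]}, {"delta_pos": [0, 0, 0.32], "angular": [0, 0, 0]}, {"delta_pos": [0, 0, 0.32], "angular": [0, 0, 0]}]}}

```text
time: 50.1
ee_pos: [0.4102, -0.2815, 0.0969]
orientation: [180.0, 0.0, 21.1]
ft_force: [-1.8, 1.1, 6.8]
gripper_width: 0.0257
```

Call:
{"api": "send_rows", "payload": {"rows": [{"delta_pos": [0, 0, 0], "angular": [0, 0, 0]}, {"delta_pos": [0, 0, 0], "angular": [0, 0, 0]}, {"delta_pos": [0, 0, 0], "angular": [0, 0, 0]}, {"delta_pos": [0, 0, 0], "angular": [0, 0, 0]}, {"delta_pos": [0, 0, -0.5], "angular": [0, 0, 0]}, {"delta_pos": [0, 0, -1.5], "angular": [0, 0, 0]}, {"delta_pos": [0, 0, -2.7], "angular": [0, 0, 0]}, {"delta_pos": [0, 0, -3.8], "angular": [0, 0, 0]}, {"delta_pos": [0, 0, -4.6], "angular": [0, 0, 0]}, {"delta_pos": [0, 0, -4.8], "angular": [0, 0, 0]}, {"delta_pos": [0, 0, -4.8], "angular": [0, 0, 0]}], "jaw": 45}}

```text
time: 51.2
ee_pos: [0.4105, -0.2817, 0.2407]
orientation: [179.9, -0.0, 21.1]
ft_force: [0.4, -0.1, -1.3]
gripper_width: 0.0447
```

```bash
python3 go.py 0.46 -0.05 0.26 21
```

```text
pos [ 0.4105 -0.2817  0.2407] dist 0.23773891650452217
delta [ 4.324 -6.609 -0.649] ang [ 0.016 -0.009  0.025]
```

Move aside so the cameras see the crate clearly.

Call:
{"api": "send_rows", "payload": {"rows": [{"delta_pos": [0.5, -0.75, -0.2], "angular": [0, 0, 0]}, {"delta_pos": [1.3, -2.0, -0.5], "angular": [0, 0, 0]}, {"delta_pos": [2.2, -3.3, -0.65], "angular": [0, 0, 0]}, {"delta_pos": [3.0, -4.6, -0.65], "angular": [0, 0, 0]}, {"delta_pos": [3.8, -5.8, -0.65], "angular": [0, 0, 0]}, {"delta_pos": [4.3, -6.6, -0.65], "angular": [0, 0, 0]}, {"delta_pos": [4.3, -6.6, -0.65], "angular": [0, 0, 0]}, {"delta_pos": [4.3, -6.6, -0.65], "angular": [0, 0, 0]}, {"delta_pos": [4.3, -6.6, -0.65], "angular": [0, 0, 0]}, {"delta_pos": [4.3, -6.6, -0.65], "angular": [0, 0, 0]}]}}

```text
time: 52.2
ee_pos: [0.4587, -0.0518, 0.2592]
orientation: [-180.0, 0.1, 21.0]
ft_force: [0.2, 0.5, 0.1]
gripper_width: 0.045
```

```bash
python3 look.py 30 top scene
```

```text
t 52.2 pos [ 0.4587 -0.0518  0.2592] [-1.7998e+02  6.0000e-02  2.0980e+01] [0.2 0.5 0.1] 0.0450165586765201
```

View pics/top30.png

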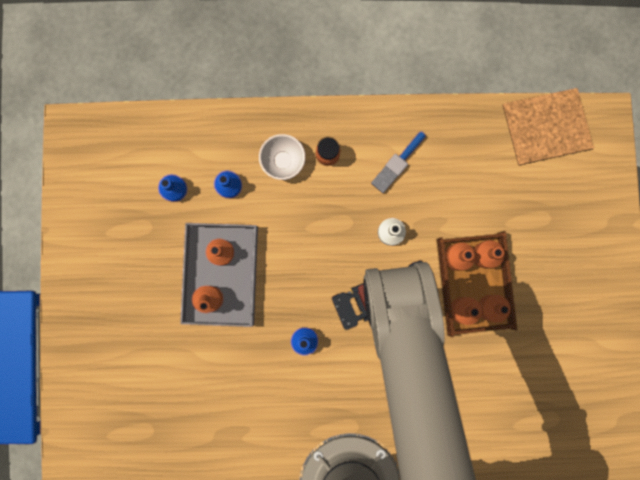

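View pics/scene30.png

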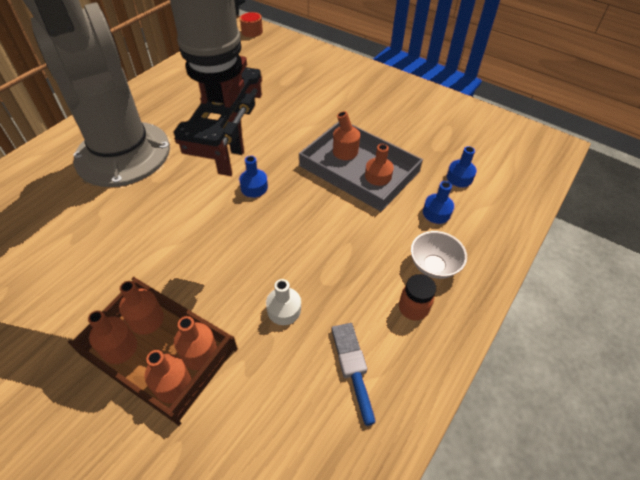

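```bash
python3 - <<'E'
from h import *
from scipy.optimize import least_squares
a=cv2.imread('pics/scene30.png');b=cv2.imread('pics/top30.png')
cs,Es=camT('scene');ct,Et=camT('top')
for n,P in dict(B=(.5414,-.3406,.118),D=(.5365,-.2722,.118),A=(.4145,-.3493,.118),C=(.409,-.2815,.118),squat=(.5615,.2977,.093)).items():
    print(n,proj(P,cs,Es).round(1),proj(P,ct,Et).round(1))
cv2.imwrite('pics/f.png',np.hstack([cv2.resize(a[270:430,60:250],(570,480),interpolation=cv2.INTER_CUBIC)]))
c=cv2.resize(b[225:345,425:530],None,fx=5,fy=5,interpolation=cv2.INTER_CUBIC);cv2.imwrite('pics/f2.png',c)
E
```

```text
B [[155.1 358.2]] [[497.2 252.2]]
D [[185.5 323.3]] [[467.2 255.1]]
A [[ 96.4 317.8]] [[503.5 308.8]]
C [[127.1 286.9]] [[473.6 312.2]]
squat [[382.3 147.5]] [[213.8 250.6]]
```

View pics/f.png

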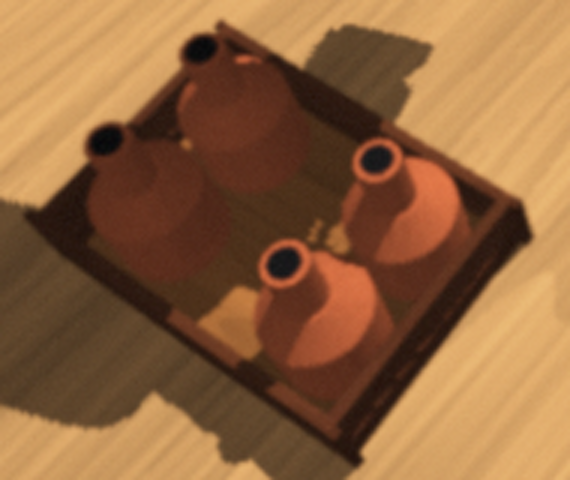

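View pics/f2.png

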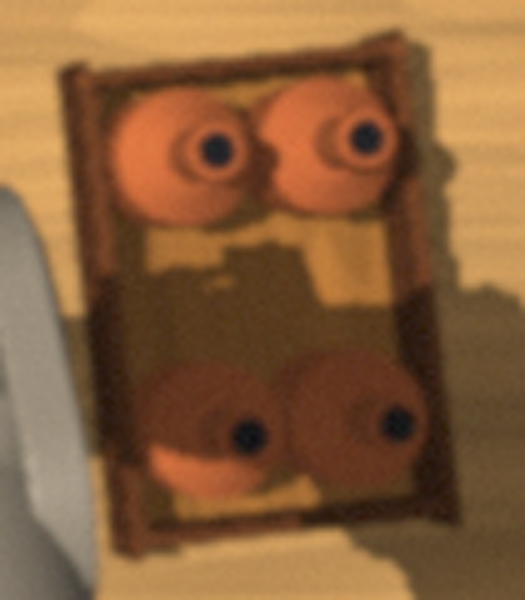

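All four stand upright on the crate floor: the mouths are within about 1.5 px of the positions predicted for z = 118 mm. Both faulty vases stand in the tray, and the bowl, jar, brush and look-alikes have not moved. Handing in.

```bash
python3 -c "
from rig import robot
print(robot.sign_off(), robot.read_state()['time'])"
```

```text
the job is handed in; nothing more can be done
the job is handed in; nothing more can be done
```

I put the two faulty vases (crooked and squat) in the grey tray, then stood the four sound vases upright on the crate floor. No snapped vase was in this batch. I handed the job in at about 52 s.

- **Placing:** I lowered each vase until the wrist force showed it touching the floor, then released it. Those readings stayed below 10 N.
- **Last check:** the final top and scene pictures show all four vases upright inside the crate, with the two I checked against predicted mouth positions within about 1.5 px. Both faulty vases are in the tray, and the bowl, jar, brush and blue and white look-alikes are where they were.
- **Knock:** the crooked vase shifted a few centimetres inside the tray partway through, while the arm was elsewhere. It stayed upright and inside, so I left it.
- **Disagreement:** the wrist and top cameras differed by about 2–3 mm on vase and crate positions. I used values in between, and the remaining clearance covered it.

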